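Reload the heavy-duty stapler on the art-room table

ROBOT

A 7-joint arm with a two-finger parallel gripper is mounted at the origin on the work surface. World frame = base frame: x ahead of the robot, y to its left, z up, the work surface at z = 0. Lengths are in mm, angles in rad, forces in N, time in s.
With the tool pointing down it reaches from about 425 to 800 mm from the base axis. Payload 8.3 kg.
Tool frame: the origin (TCP) lies on the centre line of the jaws, within the pads' length; the fingertips stand 19 mm ahead of it and the grasp point (between the pads) is the TCP; x points along the fingers, z is the direction in which the jaws open and shut, and the axes are right-handed (so a half turn about x gives the same grasp; the last joint's range is limited). The gripper opens to 85 mm and grips with 20 to 120 N. Pads are 22 mm wide; open, the fingers measure 114 mm over their backs; the gripper's body (76 mm by 85 mm) begins 54 mm behind the grasp point. The pads swing forward as they close: fully open they stand 13 mm farther back than shut.
Start: joints at [1.271, 0.383, 0.016, 1.37, -0.006, 1.388, -0.046], TCP at [146.659, -607.532, 250.279] pointing down, gripper open.
Joint ranges: [-2.95, 2.95], [-0.25, 2.06], [-1.52, 1.56], [0.18, 2.33], [-1.44, 4.58], [0.02, 2.06], [-3.01, 3.01]. Speed limits (rad/s): [2.39, 2.39, 3.01, 3.01, 3.14, 3.14, 3.14].

INTERFACE

Orientations are given as [roll, pitch, yaw] about the fixed x, y, z axes, in that order (R = Rz(yaw) Ry(pitch) Rx(roll)).
In Python, from bench import manip gives the robot as it stands.
- The arm moves only by the shell command python3 -m pendant 'ROWS' [FORCE]. ROWS is JSON, a list that holds one entry, the list of rows, each a list of 7 numbers: the shift along the tool's x, y, z in cm, then the turn, a rotation vector about the tool's x, y, z in degrees, then the opening, from 0 (shut) to 1 (fully open). In form: [[[tx, ty, tz, ax, ay, az, hand], ...]]. A call has 1 to 12 rows; each row shifts and turns the commanded pose from where the row before left it, along the tool's axes as they then stand; what a row does not reach is not made up. A row lasts 1/10 s, in which the tool goes at most 50 mm and 8.59 degrees, less where a joint would pass 70% of its speed; a pose out of reach is approached as far as the arm can. A call with a gripper value outside its range is refused whole. The fingers move at their own pace and stop on an object; FORCE is the grip in N (left out, the last holds). Time passes only in rows, so rows that do not move let the fingers close. It gives the time, the measured TCP pose, the force and the opening at its end, in the units of the state.
- manip.state(): the state, without advancing time (a new reading comes with each control period).
- manip.camera(name): name is "scene" or "side" or "wrist"; returns (picture, depth): 400x640x3 uint8, red, green, blue; 400x640 float32, mm along the optical axis (not along the pixel's ray), 0 where there is no reading.
- manip.camera_params(name): a dict with "vertical_fov" (degrees; the focal length in pixels is half the picture's height over the tangent of half this angle, whatever the lens; pixels are square), "cx", "cy" (the principal point, pixels), "R" (3x3) and "t" (3): a world point X has camera coordinates R X + t. Camera axes: x right, y down, z forward; pixel columns grow to the right and rows downward; lengths in mm; the calibration is good to about 2 mm. The wrist camera is an equidistant fisheye: a pixel r from the principal point sees the ray r / f radians off the axis. A picture is of the moment at which its call begins: read the wrist's pose just before it. camera_params takes no time and is no camera call; for the wrist camera it gives the pose at the moment of the call.
- manip.finish_job(): hands the job in, once; it reports no verdict.
The state is a dict: "clock": time; "joint_positions": joint angles; "joint_vel": joint speeds; "joint_efforts": joint torques, N m; "tool_pos": TCP position; "ee_rot": TCP orientation; "contact_force": force on the tool from outside, world axes, zero at the start; "wrist_torque": the same for the moment, N m; "opening": opening from 0.0 (shut) to 1.0 (fully open).
Only numpy, scipy, OpenCV 4.12 (cv2) and the standard library are available. Lean on these libraries where they do the work, as an engineer would, in place of code of your own. Each camera call takes 0.05 s, during which the arm holds its last target.

TASK

The stapler has run out of staples. Pick up the long silver strip from the cutting mat (not the low copper one) and load it legs down into the pulled-out magazine drawer: press its end against the sprung follower, lower it behind the front lip until it lies flat on the channel floor, and let go. Then push the drawer fully home until it clicks; feel your way, force nothing, and leave everything else where it is.

Things in the scene. Friction and masses are not known exactly. Their poses are not given: they have to be found in the camera images.
- silver_strip_mid (a point): Centre (half-way up) of the strip to load: a stiff silver-grey strip of glued staples, 96 mm long (its x), 13 mm wide (y), 13 mm tall (z up, legs down), 36 to 59 g, lying on a thin green cutting mat. Either end may go first.
- silver_strip: The same silver strip; origin at the centre of its underside.
- stapler: Grey heavy-duty stapler, fixed to the table; origin on the table under its nose, x from the nose back to its rear, z up. The head with the lever on top reaches 115 mm high, 46 mm wide, from the nose 240 mm back; the base plate is 78 mm wide and reaches 15 mm ahead of the nose, 24 mm high.
- drawer (a joint): Magazine drawer sliding out of the nose (m): 0 = home, 0.1245 to 0.129 = open, as at the start. A click stop holds it open with some play: it gives 4 to 10 mm under the follower's push; about 14 N starts it inwards, 2 to 4 N slides it, the last 10 mm take up to about 14 N until it clicks over 2 mm before the hard stop.
- seat (a point): Moves with the drawer: where the strip's centre must come. Steel channel with an open top, 15.2 mm wide inside; floor 6.5 mm below this point, 38 mm above the table. Side walls (2 mm thick) and the front lip are 6 mm high, so the seated strip stands 7 mm proud of them. x points into the stapler, z up; the lip's inner face is 48 mm ahead (-x).
- drawer_front (a point): Moves with the drawer: centre of the front face of its black end cap, the place to push it shut. The face is 30 mm wide, 17 mm high (27 to 44 mm above the table). The cap is 10 mm thick along the channel; its top is the front lip. Home, the face stands 10 mm ahead of the nose. Axes as seat.
- follower_face (a point): Centre of the front face (13.6 mm wide, top 14 mm above the channel floor) of the sprung black follower block in the channel. Axes as seat.
- follower (a joint): How far the follower is pushed back (m): 0 free, its face then 80 mm behind the lip; 0.016 with a strip seated; hard stop at 0.0205. Its spring pushes towards the lip with about 3 N at 0, 5.5 N at 0.016.
- copper_strip: Wrong refill, to be left: a low copper-coloured strip, 70 x 11 mm, 6 mm high, lying on the same mat; origin at the centre of its underside, x along it.
- staple_carton: Open cardboard carton with copper strips in it, 115 x 75 x 42 mm, to be left; origin under its centre.
- blue_bowl: Blue glazed bowl upside down, 108 mm across, 52 mm high, to be left; origin under its centre.
- red_cup: Dark red glazed cup upside down, 76 mm across, 58 mm high, to be left; origin under its centre.
- yellow_pot: Yellow glazed pot upside down, 100 mm across, 56 mm high, to be left; origin under its centre.
- tape_roll: Flat-lying roll of tan tape, 90 mm across, 24 mm high, to be left; origin under its centre.
- glaze_brush: Wooden-handled brush lying on the table by the cutting mat, to be left; its x runs along it.
Mind the look-alikes: they are no part of the job. Of the things like the silver_strip, leave any that is brown or purple; of the rest the smaller one is meant.

How it is judged (in metres and radians):
On the way, in this order (a step that is already met when the one before it is completed fails the run):
1. the silver strip lies flat in the open drawer's channel, between front lip and follower, and is let go (x of silver_strip_mid in the frame of seat between -0.004 and 0.004 m and y of silver_strip_mid in the frame of seat between -0.0025 and 0.0025 m and z of silver_strip_mid in the frame of seat between -0.0025 and 0.0025 m and angle between the x axis of silver_strip_mid and the x axis of seat, either way round below 0.05 rad and angle between silver_strip_mid's own z axis and vertical below 0.05 rad and contact force between the fingers and silver_strip below 0.3 N and value of joint drawer above 0.09 m), for 0.2 s.
2. the drawer is pushed home and latched (value of joint drawer below 0.0025 m), for 0.2 s.
At the end, for the whole second after the job is handed in: The drawer is home (within 2.5 mm) and stays so, with the silver strip lying flat and lengthwise in its channel between lip and follower (its centre within 4 mm along, 2.5 mm across and 2.5 mm in height of the seat, level and in line within 0.05 rad) (x of silver_strip_mid in the frame of seat between -0.004 and 0.004 m and y of silver_strip_mid in the frame of seat between -0.0025 and 0.0025 m and z of silver_strip_mid in the frame of seat between -0.0025 and 0.0025 m and angle between the x axis of silver_strip_mid and the x axis of seat, either way round below 0.05 rad and angle between silver_strip_mid's own z axis and vertical below 0.05 rad and value of joint drawer below 0.0025 m and velocity of joint drawer below 0.01 m/s); the robot touches nothing.
It fails at once if the fingers press on the stapler with more than 35 N (contact force between the fingers and stapler above 35 N).
It fails at once if the strip is forced against the stapler with more than 50 N (contact force between silver_strip and stapler above 50 N).
It fails at once if the copper strip is moved by more than 20 mm (distance of copper_strip from where it was at the start of the episode above 0.02 m).
It fails at once if the carton, a pot, the tape or the brush is moved by more than 20 mm (distance of any of staple_carton, blue_bowl, red_cup, yellow_pot, tape_roll, glaze_brush from where it was at the start of the episode above 0.02 m).
It also fails if it takes over 61 s, if anything falls off the work surface, if the arm or the gripper's body presses on something with over 40 N, if the wrist force passes 120 N, or if a joint passes its speed limit or range.

## Working session

There is one attempt and no reset: what is moved stays moved. The work goes in short steps, Python scripts to look and compute and a shell command to move; the robot and the scene stay as the last step left them, time stands still between calls to the robot, and variables do not carry over. Pictures are saved under pics/ and viewed, and the job is handed in when it is done.

```bash
ls; mkdir -p pics; cat > h.py <<'E'
import numpy as np, cv2, json
from bench import manip
def grab(n,tag):
    P=manip.camera_params(n); im,d=manip.camera(n)
    cv2.imwrite(f'pics/{tag}.png',im[:,:,::-1]); np.savez(f'pics/{tag}.npz',im=im,d=d,R=P['R'],t=P['t'],f=200/np.tan(np.radians(P['vertical_fov']/2)),cx=P['cx'],cy=P['cy'],name=n)
    return load(tag)
def load(tag):
    z=np.load(f'pics/{tag}.npz'); return {k:z[k] for k in z.files}
def ray(c,u,v):
    x=(u-c['cx'])/c['f'];y=(v-c['cy'])/c['f']
    if str(c['name'])=='wrist':
        r=np.hypot(x,y); s=np.sin(r)/r if r>1e-9 else 1
        d=np.array([x*s,y*s,np.cos(r)])
    else: d=np.array([x,y,1.])
    R=c['R']; return -R.T@c['t'], R.T@d
def onplane(c,u,v,z):
    o,d=ray(c,u,v); return o+d*(z-o[2])/d[2]
def depthpt(c,u,v):
    o,d=ray(c,u,v); dc=c['R']@d; return o+d*c['d'][int(v),int(u)]/dc[2]
def proj(c,X):
    p=c['R']@np.asarray(X,float)+c['t']
    if str(c['name'])=='wrist':
        th=np.arctan2(np.hypot(p[0],p[1]),p[2]); q=p[:2]/np.hypot(p[0],p[1])*th
    else: q=p[:2]/p[2]
    return q*c['f']+[c['cx'],c['cy']]
E
python3 - <<'E'
from h import *
print(manip.state())
for n in('scene','side','wrist'):
    c=grab(n,n+'0'); print(n,c['f'],c['cx'],c['cy'],-c['R'].T@c['t'],c['R'][2])
E
```

```text
pics
{'clock': 0.0, 'joint_positions': array([ 1.27111029,  0.38424753,  0.01638088,  1.37117361, -0.00627433,
        1.3881917 , -0.04652935]), 'joint_vel': array([ 0.00100581, -0.00119136,  0.00071169,  0.00248646, -0.00109705,
        0.00033182, -0.00019167]), 'joint_efforts': array([-1.86817097e-04, -6.27594209e+01,  8.44444055e-01, -3.71819794e+01,
        1.65088812e-02,  1.40952668e-02, -3.05611673e-05]), 'tool_pos': array([ 146.52474237, -607.09768226,  249.26423964]), 'ee_rot': array([-3.10898465,  1.56882609,  1.84022292]), 'contact_force': array([ 0.41459628, -0.35611091, -0.0656295 ]), 'wrist_torque': array([ 0.01802864, -0.02715785,  0.01517171]), 'opening': 1.000090760614032}
scene 499.0332437755035 317.94909560784635 202.62133378410692 [1172.62486693 -488.44002883  789.56323055] [-0.64609654  0.37725684 -0.66350323]
side 517.4050001390298 329.34592664679025 193.9273629476337 [302.07899564 797.1752204  964.4418293 ] [ 0.12644167 -0.69356191 -0.70921392]
wrist 309.70691628693146 318.6549142623984 201.2480469555719 [ 215.41550745 -591.0850356   372.8434817 ] [-0.26977687 -0.06333716 -0.96083757]
```

View pics/scene0.png

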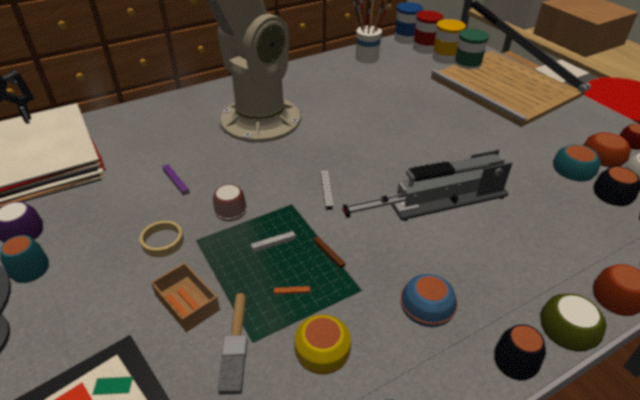

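View pics/side0.png

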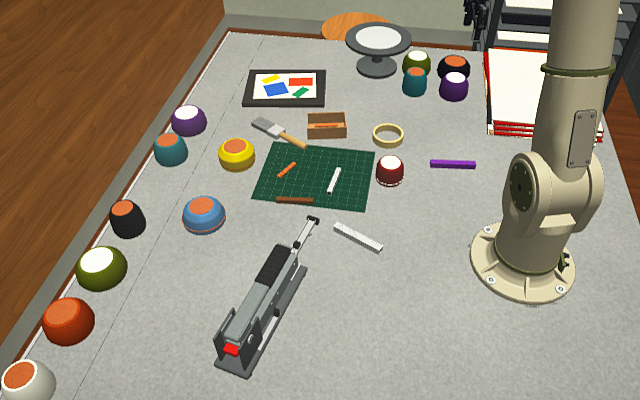

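View pics/wrist0.png

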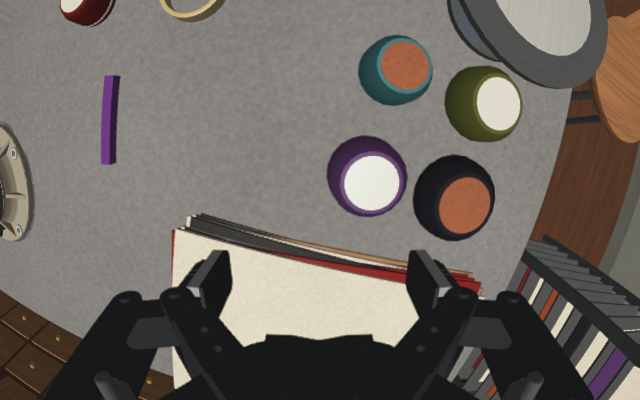

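Candidates for the strip, by side-camera pixel:
- Silver on the mat at (334,180), scene (273,240).
- Larger silver off the mat at (357,237).
- Brown at (295,200).
- Purple at (453,164).
- Low copper at (287,169).

By the description, the smaller silver one on the mat is the target. I'll measure it and crop it.

```bash
python3 - <<'E'
from h import *
s=load('side0'); c=load('scene0')
print('focal side', s['R'].shape)
def blob(cam,x0,y0,x1,y1,lo=130):
    im=cam['im'][y0:y1,x0:x1].astype(int); m=(im.min(2)>lo)
    n,l,st,ce=cv2.connectedComponentsWithStats(m.astype(np.uint8)); i=1+np.argmax(st[1:,4])
    ys,xs=np.where(l==i); r=cv2.minAreaRect(np.stack([xs+x0,ys+y0],1).astype(np.float32)); return r,cv2.boxPoints(r)
for nm,a,b in(('mat',(320,160,350,200),(245,225,305,255)),('off',(325,215,390,258),(315,165,340,212))):
    for cam,q in((s,a),(c,b)):
        r,bx=blob(cam,*q); print(nm,r); print(np.round([onplane(cam,*p,8)[:2] for p in bx]),np.round(onplane(cam,*r[0],8)), np.round(depthpt(cam,*r[0])))
for nm,u,v in(('brown',295,200),('copper',287,169),('carton',326,125),('redcup',390,170),('yellow',236,152),('bowl',204,212),('tape',388,134),('brush ferr',265,127),('brushend',303,146),('cap',313,219),('nose',283,250),('rear',245,330)):
    print(nm,np.round(depthpt(s,u,v)))
for nm,u,v in (('cap',347,211),('nose',402,195),('leverback',440,167),('rearpost',497,160)): print(nm,np.round(depthpt(c,u,v)))
big=cv2.resize(s['im'][130:380,200:400],None,fx=3,fy=2.4*1.25/1.25,interpolation=cv2.INTER_CUBIC)
cv2.imwrite('pics/crop0.png',cv2.resize(s['im'][150:300,240:400],None,fx=4,fy=4,interpolation=cv2.INTER_CUBIC)[:,:,::-1])
E
```

```text
focal side (3, 3)
mat ((333.7041015625, 179.2899169921875), (5.0041399002075195, 26.761272430419922), 22.380136489868164)
[[ 483. -149.]
 [ 472. -248.]
 [ 458. -243.]
 [ 469. -144.]] [ 471. -195.    8.] [ 470. -190.   12.]
mat ((272.52752685546875, 239.0917510986328), (2.969261884689331, 40.80339813232422), 73.3007583618164)
[[ 456. -233.]
 [ 467. -143.]
 [ 475. -146.]
 [ 465. -235.]] [ 466. -190.    8.] [ 470. -192.   12.]
off ((357.0, 236.0), (42.0, 64.0), 90.0)
[[471. -63.]
 [313. -89.]
 [301.  43.]
 [447.  67.]] [382.  -8.   8.] [381.   0.  18.]
off ((326.78607177734375, 187.39520263671875), (33.767826080322266, 6.079530715942383), 82.40535736083984)
[[312.  25.]
 [316.  40.]
 [432. -17.]
 [427. -31.]] [374.   3.   8.] [383.  -3.  17.]
brown [555. -96.  14.]
copper [ 603. -214.    8.]
carton [ 532. -423.    9.]
redcup [ 324. -201.   58.]
yellow [ 739. -204.   59.]
bowl [751.  17.  54.]
tape [ 345. -419.    2.]
brush ferr [ 706. -371.   19.]
brushend [ 578. -307.   17.]
cap [490. -11.  46.]
nose [521. 144. 114.]
rear [547. 337. 110.]
cap [502. -23.  43.]
nose [530. 106.  56.]
leverback [542. 196. 108.]
rearpost [589. 323. 111.]
```

View pics/crop0.png

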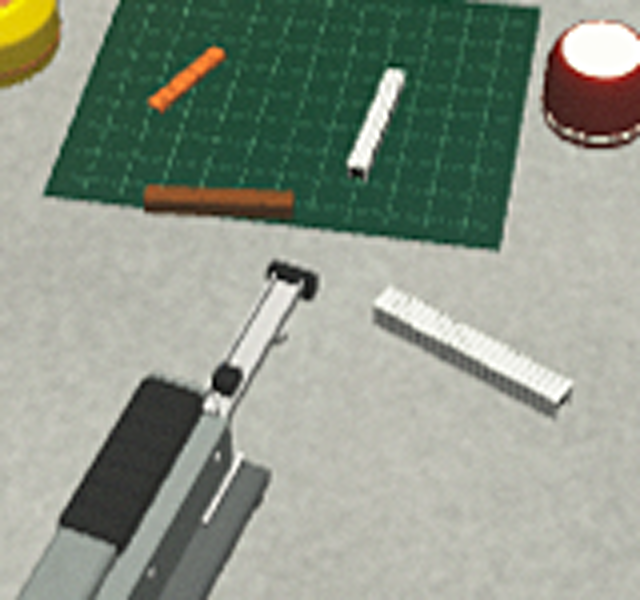

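Side and crop pictures confirm the choice: a small silver-white strip on the mat at crop (377,122), with a longer look-alike off the mat at crop (470,350). Next I'll work out the hover move over it.

```bash
cat >> h.py <<'E'
from scipy.spatial.transform import Rotation as Ro
def tool():
    s=manip.state(); return s, np.array(s['tool_pos']), Ro.from_euler('xyz',s['ee_rot']).as_matrix()
def plan(target,jawdeg):
    """target TCP, straight down, jaw (tool z) along world angle jawdeg (mod 180)"""
    s,p,R=tool()
    best=None
    for k in(0,180):
        a=np.radians(jawdeg+k); z=np.array([np.cos(a),np.sin(a),0]); x=np.array([0,0,-1.]); y=np.cross(z,x)
        D=np.stack([x,y,z],1); rv=Ro.from_matrix(R.T@D).as_rotvec(degrees=True)
        if best is None or np.linalg.norm(rv)<np.linalg.norm(best[0]): best=(rv,D)
    rv,D=best; d=np.asarray(target)-p
    print('pos',np.round(p,1),'jaw',np.round(np.degrees(np.arctan2(R[1,2],R[0,2])),2),'F',np.round(s['contact_force'],2),'op',round(s['opening'],3),'t',round(s['clock'],2),'q7',np.round(s['joint_positions'][6],2))
    print('shift now cm',np.round(R.T@d/10,2),' turn deg',np.round(rv,2),' shift after turn cm',np.round(D.T@d/10,2))
E
python3 - <<'E'
from h import *
plan([468,-192,200],-6.5)
s,p,R=tool();c=load('wrist0')
print(R.T@(-c['R'].T@c['t']-p), R.T@c['R'][2])
E
```

```text
pos [ 146.6 -607.2  249.5] jaw -76.43 F [0.53 0.31 1.09] op 1.0 t 0.15 q7 -0.05
shift now cm [  5.    40.99 -32.81]  turn deg [-6.993e+01 -8.000e-02 -5.000e-02]  shift after turn cm [ 4.95 44.89 27.24]
[-123.34043583   70.70290525    0.30190696] [ 9.60843651e-01 -2.77090959e-01 -2.79731203e-04]
```

```bash
python3 -m pendant '[[[0.4,3.4,-2.7,0,0,0,1],[0.4,3.4,-2.7,0,0,0,1],[0.4,3.4,-2.7,0,0,0,1],[0.4,3.4,-2.7,0,0,0,1],[0.4,3.4,-2.7,0,0,0,1],[0.4,3.4,-2.7,0,0,0,1],[0.4,3.4,-2.7,0,0,0,1],[0.4,3.4,-2.7,0,0,0,1],[0.4,3.4,-2.7,0,0,0,1],[0.4,3.4,-2.7,0,0,0,1],[0.4,3.4,-2.7,0,0,0,1],[0.4,3.4,-2.7,0,0,0,1]]]' 40
python3 -m pendant '[[[0,0,0,-7,0,0,1],[0,0,0,-7,0,0,1],[0,0,0,-7,0,0,1],[0,0,0,-7,0,0,1],[0,0,0,-7,0,0,1],[0,0,0,-7,0,0,1],[0,0,0,-7,0,0,1],[0,0,0,-7,0,0,1],[0,0,0,-7,0,0,1],[0,0,0,-7,0,0,1],[0,0,0,0,0,0,1]]]'
python3 - <<'E'
from h import *
plan([468,-192,200],-6.5)
c=grab('wrist','w1')
E
```

```text
clock: 1.35
tool_pos: [467.9, -195.3, 202.2]
ee_rot: [0.5, 1.571, -0.834]
contact_force: [0.9, -0.4, -0.4]
opening: 0.998
clock: 2.45
tool_pos: [467.1, -196.8, 202.1]
ee_rot: [2.534, 1.57, 2.424]
contact_force: [0.2, -0.5, 0.7]
opening: 1.0
pos [ 467.1 -196.8  202.1] jaw -6.32 F [ 0.24 -0.45  0.66] op 1.0 t 2.45 q7 0.15
shift now cm [0.21 0.49 0.04]  turn deg [ 0.18 -0.02 -0.02]  shift after turn cm [0.21 0.49 0.04]
```

View pics/w1.png

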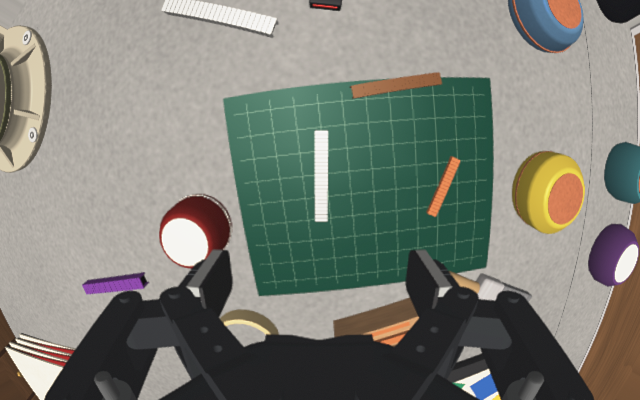

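The wrist picture shows the silver strip at (321,130)–(321,220), almost in line with the tool, with the drawer cap at the top edge at (325,4).

```bash
cat >> h.py <<'E'
def strip_fit(c,box,lo=150,z=14):
    x0,y0,x1,y1=box; im=c['im'][y0:y1,x0:x1].astype(int); m=(im.min(2)>lo)
    n,l,st,ce=cv2.connectedComponentsWithStats(m.astype(np.uint8)); i=1+np.argmax(st[1:,4])
    ys,xs=np.where(l==i)
    pts=np.array([onplane(c,x+x0,y+y0,z)[:2] for x,y in zip(xs,ys)],np.float32)
    r=cv2.minAreaRect(pts); b=cv2.boxPoints(r)
    e=[b[1]-b[0],b[2]-b[1]]; L=max(e,key=np.linalg.norm)
    mu=pts.mean(0); u,s,vt=np.linalg.svd(pts-mu,full_matrices=False)
    dz=np.median([depthpt(c,x+x0,y+y0)[2] for x,y in zip(xs,ys)])
    return np.array(r[0]),sorted(r[1]),np.degrees(np.arctan2(L[1],L[0]))%180,mu,np.degrees(np.arctan2(vt[0,1],vt[0,0]))%180,dz
E
python3 - <<'E'
from h import *
c=load('w1')
for lo in(140,170,200): print(strip_fit(c,(300,115,345,235),lo))
for nm,q in(('scene0',(245,225,305,255)),('side0',(320,160,350,200))): print(strip_fit(load(nm),q,150))
E
```

```text
(array([ 470.3755188 , -190.64228821]), [14.007879257202148, 96.02359008789062], np.float32(83.577736), array([ 470.43488, -188.79994], dtype=float32), np.float32(84.15687), np.float64(12.829463586379347))
(array([ 470.15283203, -190.07820129]), [13.368139266967773, 94.88677215576172], np.float32(84.091324), array([ 470.6597 , -189.27634], dtype=float32), np.float32(83.89514), np.float64(12.89690622476607))
(array([ 471.0607605 , -186.70043945]), [12.457982063293457, 86.01387023925781], np.float32(83.59901), array([ 471.03763, -185.1418 ], dtype=float32), np.float32(83.46899), np.float64(12.878852884006221))Traceback (most recent call last):
  File "<stdin>", line 4, in <module>
  File "h.py", line 42, in strip_fit
    n,l,st,ce=cv2.connectedComponentsWithStats(m.astype(np.uint8)); i=1+np.argmax(st[1:,4])
                                                                        ~~~~~~~~~^^^^^^^^^^
    return _wrapfunc(a, 'argmax', axis=axis, out=out, **kwds)
    return bound(*args, **kwds)
ValueError: attempt to get argmax of an empty sequence
```

```bash
python3 -m pendant '[[[0,3,0,0,0,0,1],[0,3,0,0,0,0,1],[0,3,0,0,0,0,1],[0,2.5,0,0,0,0,1],[0,0,0,0,0,0,1],[0,0,0,0,0,0,1],[0,0,0,0,0,0,1]]]'
python3 - <<'E'
from h import *
c=grab('wrist','w2'); s,p,R=tool(); print(p,s['joint_vel'])
o=-c['R'].T@c['t']; print(o)
E
```

```text
clock: 3.2
tool_pos: [480.0, -83.8, 202.2]
ee_rot: [-2.084, 1.57, -2.199]
contact_force: [-0.5, 0.9, -0.1]
opening: 0.997
[479.94309558 -83.88213837 202.21251549] [ 4.02375720e-03  1.57518280e-03 -2.97869904e-03  2.96240208e-05
 -1.20821811e-03 -1.21367224e-04  5.15931294e-03]
[488.50778254 -14.08485188 325.65614616]
```

View pics/w2.png

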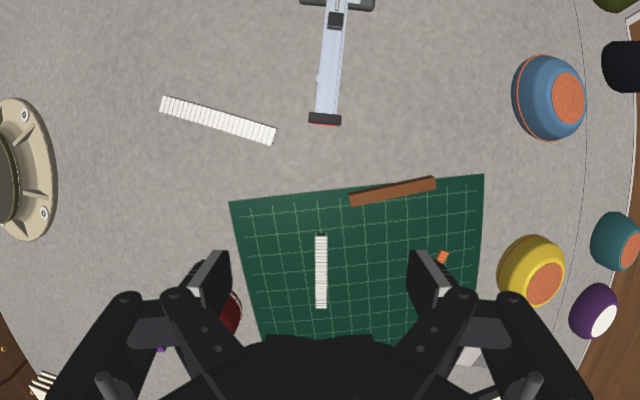

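```bash
python3 - <<'E'
from h import *
c=load('w2')
cv2.imwrite('pics/cr2.png',cv2.resize(c['im'][0:135,285:385],None,fx=5,fy=4.4,interpolation=cv2.INTER_CUBIC)[:,:,::-1])
for v in(20,30,40,50,60,70,80,90,100,108,115,118): print(v,' '.join('%d,%d,%d'%tuple(x) for x in c['im'][v,308:346]))
E
```

```text
20 155,150,144 156,151,145 156,152,146 156,153,146 158,153,148 158,154,148 160,156,149 160,156,150 160,156,150 159,155,149 160,155,150 161,156,150 162,157,151 161,157,150 161,157,150 162,158,151 175,176,178 192,198,207 195,203,214 171,177,188 72,73,76 64,62,62 65,64,64 64,63,63 64,63,63 64,63,63 62,62,62 63,62,62 62,62,62 62,61,61 62,61,61 62,60,61 61,59,60 59,58,58 67,67,68 116,120,124 189,195,204 195,202,210
30 159,155,149 162,158,151 163,159,153 166,161,155 166,162,156 167,163,156 165,161,154 164,159,153 162,158,152 160,157,150 160,156,150 162,157,151 164,160,153 166,161,154 168,163,157 181,182,186 194,200,212 189,196,209 182,188,200 194,201,214 195,202,215 187,194,207 186,192,205 178,184,196 174,180,191 169,175,185 165,171,181 160,165,174 154,159,168 149,153,162 139,141,149 135,138,145 130,132,138 133,136,141 159,163,170 190,197,207 190,195,203 173,172,171
40 160,157,150 161,157,150 162,159,152 162,159,152 162,158,151 160,156,150 161,157,150 163,159,153 166,161,155 167,161,155 167,162,155 168,164,157 167,163,156 168,164,158 182,184,190 195,202,216 196,203,217 196,202,216 197,204,
[... 3474 characters left out ...]
,70,69 73,71,71 73,72,71 74,72,72 73,71,71 73,71,71 72,72,72 72,71,70 71,70,69 72,71,70 71,70,69 70,68,68 70,68,68 69,67,67 67,66,66 66,64,64 66,65,64 65,64,63 65,63,63 62,61,61 62,60,60 60,58,59 63,63,65 63,64,66 63,63,65 66,67,69 72,72,73 81,79,77 81,79,77 80,78,76 98,95,92 134,130,125 165,160,155 168,164,158 167,163,157 167,162,156
118 122,120,115 65,63,63 70,69,69 71,69,68 70,69,69 70,68,68 70,68,68 70,69,68 70,68,68 69,68,68 70,69,69 70,69,68 68,67,67 69,67,68 69,68,68 69,67,68 69,67,67 68,67,66 68,67,67 67,66,66 67,66,66 67,66,66 68,66,66 67,66,66 66,64,64 67,65,65 66,65,65 66,65,65 66,64,64 66,64,64 65,64,64 64,62,63 60,58,58 111,107,103 168,162,156 170,165,159 168,163,157 166,162,156
```

View pics/cr2.png

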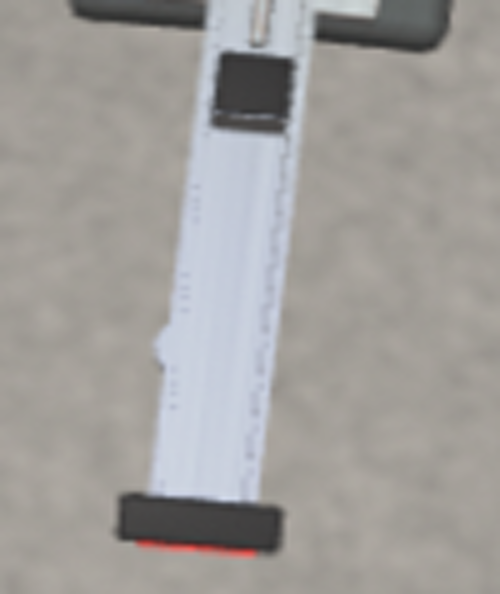

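```bash
python3 - <<'E'
from h import *
c=load('w2')
im=c['im'].astype(float); B=im[:,:,2]-im[:,:,0]   # floor: ~-10, steel:+18
L=[];Rr=[]
for v in range(26,110):
    if 70<v<86: continue
    row=cv2.GaussianBlur(B[v:v+1,300:360],(1,1),0)[0]
    idx=np.where(row>3)[0]
    a,b=idx[0],idx[-1]
    l=300+a-(row[a]-3)/(row[a]-row[a-1]); r=300+b+(row[b]-3)/(row[b]-row[b+1])
    L.append(onplane(c,l,v,44)[:2]);Rr.append(onplane(c,r,v,44)[:2])
L=np.array(L);Rr=np.array(Rr)
def fit(P):
    vx,vy,x,y=cv2.fitLine(P.astype(np.float32),cv2.DIST_HUBER,0,.01,.01).ravel(); 
    if vy<0: vx,vy=-vx,-vy
    d=np.array([vx,vy]);p=np.array([x,y]); res=(P-p)@np.array([-vy,vx]); return p,d,np.degrees(np.arctan2(vy,vx)),res.std()
for P in(L,Rr):
    p,d,a,s=fit(P); print('x at y=50:',p[0]+d[0]*(50-p[1])/d[1],'ang',a,'res',s)
for nm,u,v in(('capTL',308.3,113),('capTR',340.3,114),('folTL',327.5,12),('folTR',342.8,13),('folBL',327,29),('folBR',341.5,30),('capfrontbot',325,121)):
    print(nm,np.round(onplane(c,u,v,44)[:2],1),np.round(onplane(c,u,v,52)[:2],1))
for v in range(8,34,2): print(v,im[v,334].astype(int), depthpt(c,334,v).round())
for v in range(106,126,2): print(v,im[v,325].astype(int), depthpt(c,325,v).round())
E
```

```text
x at y=50: 498.10248 ang 77.607346 res 0.08268158027039732
x at y=50: 518.2291 ang 77.681465 res 0.10495678010705892
capTL [479.3 -11.8] [479.6 -11.9]
capTR [507.8 -15.9] [507.2 -15.8]
folTL [507.3  81. ] [506.8  78.3]
folTR [521.   78.7] [520.1  76.1]
folBL [504.9  64.2] [504.5  62. ]
folBR [517.8  62. ] [517.   59.8]
capfrontbot [493.4 -20.8] [493.3 -20.6]
8 [187 193 201] [514.  87.  38.]
10 [184 190 200] [514.  85.  37.]
12 [86 88 91] [512.  78.  53.]
14 [60 59 59] [512.  76.  52.]
16 [62 61 61] [512.  74.  52.]
18 [62 61 62] [512.  72.  52.]
20 [62 62 62] [512.  70.  52.]
22 [63 62 62] [511.  68.  53.]
24 [63 62 62] [511.  66.  51.]
26 [121 122 128] [511.  65.  51.]
28 [74 72 71] [511.  64.  46.]
30 [165 171 181] [511.  64.  40.]
32 [192 199 212] [511.  62.  38.]
106 [200 206 220] [495.  -7.  39.]
108 [200 207 221] [495.  -9.  37.]
110 [201 208 221] [495. -11.  39.]
112 [189 196 213] [494. -13.  39.]
114 [62 61 64] [494. -14.  43.]
116 [69 67 67] [494. -16.  44.]
118 [68 67 66] [494. -18.  44.]
120 [67 66 66] [494. -20.  43.]
122 [62 64 64] [493. -22.  43.]
124 [173  67  63] [493. -24.  40.]
```

```bash
python3 - <<'E'
from h import *
a=load('w1');b=load('w2')
for z in(6,10,14,18,22): 
    A=strip_fit(a,(300,115,345,235),150,z);B=strip_fit(b,(300,225,345,320),150,z); print(z,A[0].round(1),np.round(A[1],1),A[2].round(2),B[0].round(1),np.round(B[1],1),B[2].round(2),B[5].round(1))
# drawer-cap two-view triangulation scene vs wrist: mat depth around strip
print([depthpt(a,u,v)[2].round(1) for u,v in((300,150),(300,200),(345,150),(345,200))],[depthpt(a,u,v)[2].round(1) for u,v in((280,320),(100,100),(200,100))])
plan([470.3,-190.4,28],83.9-90)
E
```

```text
6 [ 469.9 -192.2] [13.9 98.5] 84.09 [ 469.7 -194.1] [13.4 96.8] 84.02 12.7
10 [ 469.9 -191.4] [13.7 97.3] 84.09 [ 470.  -191.8] [13.2 95.6] 84.02 12.7
14 [ 470.  -190.6] [13.6 96. ] 84.09 [ 470.2 -189.6] [13.1 94.4] 84.02 12.7
18 [ 470.1 -189.8] [13.4 94.8] 84.09 [ 470.4 -187.3] [12.9 93.2] 84.02 12.7
22 [ 470.1 -189. ] [13.2 93.6] 84.09 [ 470.7 -185.1] [12.7 91.9] 84.02 12.7
[np.float64(0.5), np.float64(0.9), np.float64(1.2), np.float64(1.2)] [np.float64(0.3), np.float64(0.3), np.float64(-0.9)]
pos [479.9 -83.9 202.2] jaw -6.61 F [ 0.01 -1.04 -0.47] op 1.002 t 3.25 q7 -0.08
shift now cm [ 17.42 -10.69   0.27]  turn deg [-0.51 -0.01  0.01]  shift after turn cm [ 17.42 -10.69   0.17]
```

```bash
python3 -m pendant '[[[2,-2.7,0.05,-0.65,0,0,1],[3,-2.7,0.05,0,0,0,1],[3,-2.7,0.05,0,0,0,0.6],[3,-2.6,0,0,0,0,0.6],[3,0,0,0,0,0,0.6],[1,0,0,0,0,0,0.6],[0,0,0,0,0,0,0.6],[0,0,0,0,0,0,0.6]]]'
python3 - <<'E'
from h import *
c=grab('wrist','w3'); plan([470.1,-190.8,28],-5.95)
E
```

```text
clock: 4.05
tool_pos: [471.4, -188.9, 53.5]
ee_rot: [0.005, 1.569, -0.095]
contact_force: [-0.3, 0.2, 0.7]
opening: 0.599
pos [ 471.8 -189.    53.9] jaw -5.74 F [-0.71 -0.1  -0.13] op 0.599 t 4.1 q7 0.05
shift now cm [ 2.59 -0.2  -0.15]  turn deg [0.21 0.14 0.03]  shift after turn cm [ 2.59 -0.2  -0.15]
```

View pics/w3.png

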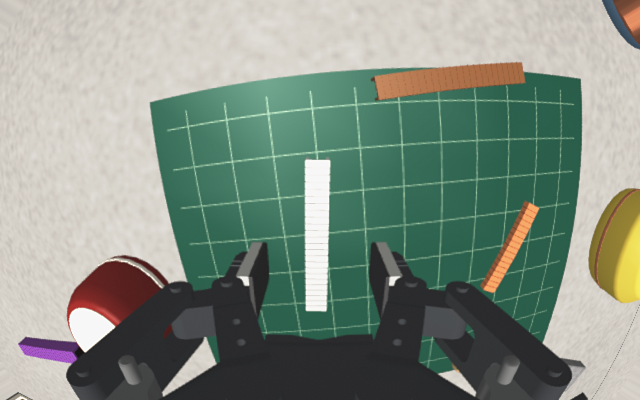

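The strip is between the open pads, running from (317,160) to (315,310). I'll refine its position from this closer view.

```bash
python3 - <<'E'
from h import *
a=load('w3')
for z in(13,14): 
  for lo in(150,190):
    A=strip_fit(a,(295,140,340,330),lo,z); print(z,A[0].round(1),np.round(A[1],1),A[2].round(2),A[4].round(2),A[5].round(1))
print(np.degrees(np.arctan2(a['R'][1,1],a['R'][1,0])))
plan([470.4,-190.8,28],-5.95)
E
```

```text
13 [ 470.8 -189.5] [13.7 98.5] 83.45 83.71 12.8
13 [ 470.5 -190.8] [13.4 95.8] 83.73 83.74 12.8
14 [ 470.8 -189.1] [13.6 97.8] 83.45 83.71 12.8
14 [ 470.5 -190.4] [13.3 95.2] 83.73 83.74 12.8
-95.70317197410779
pos [ 471.8 -189.    53.9] jaw -5.74 F [-0.71 -0.1  -0.13] op 0.599 t 4.1 q7 0.05
shift now cm [ 2.59 -0.19 -0.13]  turn deg [0.21 0.14 0.03]  shift after turn cm [ 2.59 -0.2  -0.12]
```

```bash
python3 -m pendant '[[[1,-0.15,-0.12,0.4,0,0,0.6],[1,0,0,0,0,0,0.5],[0.5,0,0,0,0,0,0.4],[0,0,0,0,0,0,0.3],[0,0,0,0,0,0,0.3]]]'
python3 - <<'E'
from h import *
plan([470.5,-190.8,28],-6.2)
E
```

```text
clock: 4.6
tool_pos: [469.2, -190.3, 27.2]
ee_rot: [2.387, 1.57, 2.279]
contact_force: [-0.5, 0.8, -0.5]
opening: 0.303
pos [ 469.2 -190.3   27.2] jaw -6.17 F [-0.46  0.79 -0.53] op 0.303 t 4.6 q7 0.03
shift now cm [-0.08 -0.03  0.14]  turn deg [ 0.03 -0.02 -0.02]  shift after turn cm [-0.08 -0.03  0.14]
```

```bash
python3 -m pendant '[[[-0.1,0,0.13,0,0,0,0.3],[0,0,0,0,0,0,0.15],[0,0,0,0,0,0,0],[0,0,0,0,0,0,0],[0,0,0,0,0,0,0],[0,0,0,0,0,0,0]]]' 45
python3 - <<'E'
from h import *
c=grab('wrist','w4');plan([470.5,-190.8,28],-6.2); A=strip_fit(c,(280,100,340,330),170,13);print(A)
E
```

```text
clock: 5.2
tool_pos: [471.0, -190.8, 28.9]
ee_rot: [-0.252, 1.57, -0.36]
contact_force: [0.5, 1.8, 6.3]
opening: 0.127
pos [ 471.  -190.8   28.9] jaw -6.18 F [-0.83  0.66  5.62] op 0.128 t 5.25 q7 0.03
shift now cm [ 0.09 -0.01 -0.05]  turn deg [0.02 0.07 0.02]  shift after turn cm [ 0.09 -0.01 -0.05]
(array([ 471.52020264, -189.58439636]), [13.608699798583984, 93.75200653076172], np.float32(83.6903), array([ 472.27386, -183.41733], dtype=float32), np.float32(83.936615), np.float64(12.853004422911596))
```

View pics/w4.png

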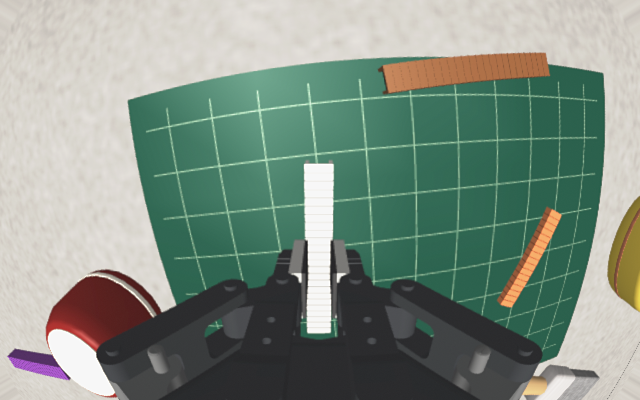

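```bash
python3 -m pendant '[[[-1,0,0,0,0,0,0],[-3,0,0,0,0,0,0],[-4,0,0,0,0,0,0],[-4,0,0,0,0,0,0],[-1,0,0,0,0,0,0],[0,0,0,0,0,0,0],[0,0,0,0,0,0,0]]]'
python3 - <<'E'
from h import *
c=grab('wrist','w5');plan([480.0,-83.9,160],77.64-90); 
for lo in(140,170):print(strip_fit(c,(280,100,345,345),lo,13+159-28.5))
E
```

```text
clock: 5.95
tool_pos: [469.8, -190.6, 157.4]
ee_rot: [2.95, 1.57, 2.842]
contact_force: [-1.2, -0.4, -0.8]
opening: 0.128
pos [ 469.5 -190.4  156.8] jaw -6.19 F [ 0.08  0.35 -0.3 ] op 0.127 t 6.0 q7 0.11
shift now cm [-0.31 10.71 -0.1 ]  turn deg [ 6.17 -0.14 -0.04]  shift after turn cm [-0.32 10.63 -1.25]
(array([ 468.71716309, -191.79055786]), [19.90410804748535, 99.286865234375], np.float32(85.520935), array([ 470.62592, -187.05095], dtype=float32), np.float32(83.92422), np.float64(141.2462517022756))
(array([ 469.80935669, -191.65371704]), [18.911378860473633, 98.05389404296875], np.float32(83.88956), array([ 470.79907, -185.45201], dtype=float32), np.float32(83.9804), np.float64(141.28146091992915))
```

View pics/w5.png

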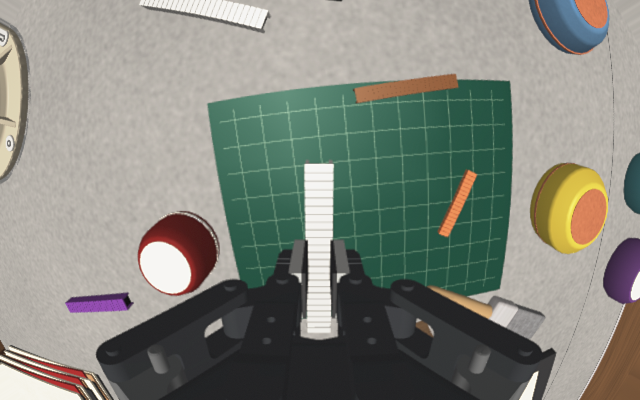

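```bash
cat >> h.py <<'E'
def held(c,R,p,v0=166,v1=236,lo=150,ztop=-15.3):
    im=c['im'].astype(int).min(2); C=[]
    for v in range(v0,v1):
        row=im[v,285:355]; idx=np.where(row>lo)[0]
        k=np.split(idx,np.where(np.diff(idx)>1)[0]+1); k=max(k,key=len)
        C.append([(R.T@(onplane(c,285+u,v,p[2]+ztop)-p)) for u in(k[0]-.5,k[-1]+.5)])
    C=np.array(C); m=C.mean(1); w=C[:,1,2]-C[:,0,2]
    k=np.polyfit(m[:,1],m[:,2],1)
    return 'centre lateral(tool z) at y=0: %.2f, slope deg %.2f, width %.2f, y range %.1f..%.1f'%(k[1],np.degrees(np.arctan(k[0])),w.mean(),m[:,1].min(),m[:,1].max())
E
python3 - <<'E'
from h import *
s,p,R=tool()
for t in('w5',):
    c=load(t)
    print(held(c,R,p),held(c,R,p,lo=120))
    for v in range(158,168): print(v,c['im'][v,319], (R.T@(onplane(c,319,v,p[2]-15.3)-p)).round(1))
E
```

```text
centre lateral(tool z) at y=0: 0.84, slope deg -0.13, width 13.42, y range 12.8..46.6 centre lateral(tool z) at y=0: 0.75, slope deg -0.02, width 13.63, y range 12.8..46.6
158 [ 74 119  99] [15.3 50.3  1. ]
159 [ 74 119 100] [15.3 49.8  1. ]
160 [ 72 118  98] [15.3 49.4  1. ]
161 [ 69 116  97] [15.3 48.9  1. ]
162 [ 76 117  99] [15.3 48.4  1. ]
163 [138 151 138] [15.3 48.   1. ]
164 [251 248 244] [15.3 47.5  1. ]
165 [248 247 246] [15.3 47.1  1. ]
166 [246 246 244] [15.3 46.6  1. ]
167 [246 245 244] [15.3 46.1  1. ]
```

```bash
python3 - <<'E'
from h import *
plan([498.9,11.3,100],77.65-90)
E
```

```text
pos [ 469.5 -190.4  156.8] jaw -6.19 F [ 0.08  0.35 -0.3 ] op 0.127 t 6.0 q7 0.11
shift now cm [ 5.7  20.37  0.77]  turn deg [ 6.16 -0.14 -0.04]  shift after turn cm [ 5.68 20.34 -1.44]
```

```bash
python3 -m pendant '[[[0,1.4,0.1,0,0,0,0],[0,3,0.1,0,0,0,0],[0,4,0.2,0,0,0,0],[0.7,4,0.2,0,0,0,0],[1.5,4,0.1,2,0,0,0],[1.5,2.5,0.1,2,0,0,0],[1.5,1.4,0,2,0,0,0],[0.5,0,0,0.15,0,0,0],[0,0,0,0,0,0,0],[0,0,0,0,0,0,0],[0,0,0,0,0,0,0]]]'
python3 - <<'E'
from h import *
c=grab('wrist','w6');plan([498.9,11.3,100],77.65-90)
s,p,R=tool();print(s['joint_vel'].round(3))
grab('side','s6')
cv2.imwrite('pics/cr6.png',cv2.resize(c['im'][30:280,230:410],None,fx=4,fy=2.4*1,interpolation=cv2.INTER_CUBIC)[:,:,::-1])
E
```

```text
clock: 7.1
tool_pos: [502.5, 8.9, 101.9]
ee_rot: [-0.14, 1.57, -0.357]
contact_force: [-0.2, -0.3, -1.0]
opening: 0.127
pos [502.5   9.  102. ] jaw -12.42 F [ 0.72  0.04 -0.3 ] op 0.124 t 7.15 q7 -0.46
shift now cm [ 0.2   0.15 -0.4 ]  turn deg [-0.07  0.06  0.01]  shift after turn cm [ 0.2   0.15 -0.4 ]
[-0.001 -0.003 -0.003  0.002  0.003 -0.003 -0.004]
```

View pics/w6.png

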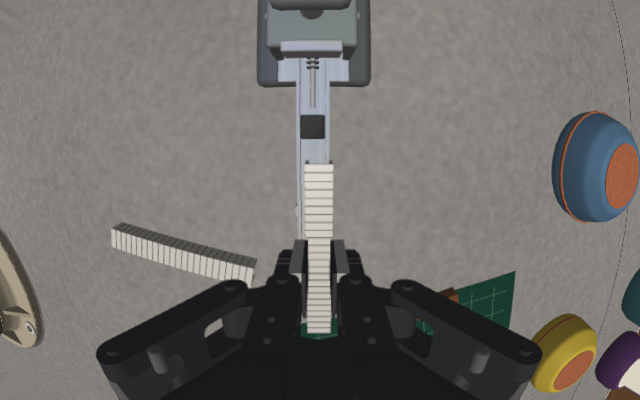

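View pics/cr6.png

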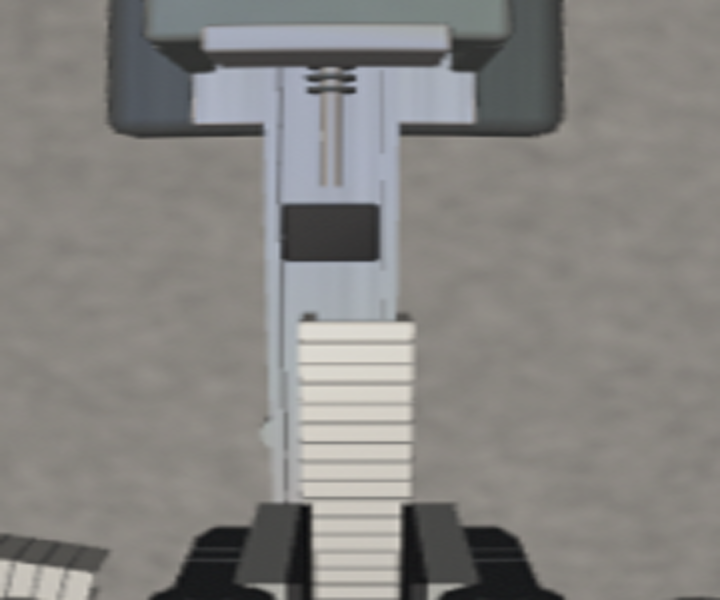

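```bash
cat >> h.py <<'E'
def chan(c,R,p,rows,zc=44,u0=280,u1=360,th=3,bg=True):
    im=c['im'].astype(float); B=im[:,:,2]-im[:,:,0]; L=[];Q=[]
    for v in rows:
        row=B[v,u0:u1]; idx=np.where(row>th)[0]
        if len(idx)<5: continue
        a,b=idx[0],idx[-1]
        l=u0+a-(row[a]-th)/(row[a]-row[a-1]); r=u0+b+(row[b]-th)/(row[b]-row[b+1])
        L.append(R.T@(onplane(c,l,v,zc)-p)); Q.append(R.T@(onplane(c,r,v,zc)-p))
    L=np.array(L);Q=np.array(Q); out=[]
    for P in(L,Q):
        k=np.polyfit(P[:,1],P[:,2],1); out.append(k); print('edge: slope deg %.2f, tool z at y=40: %.2f, res %.2f'%(np.degrees(np.arctan(k[0])),np.polyval(k,40),(P[:,2]-np.polyval(k,P[:,1])).std()), 'yrange',P[:,1].min().round(1),P[:,1].max().round(1))
    return L,Q
E
python3 - <<'E'
from h import *
c=load('w6');s,p,R=tool()
print(held(c,R,p))
for v in(90,100,108,128,145,155): print(v,' '.join('%d/%d'%(x.sum()/3,int(x[2])-int(x[0])) for x in c['im'][v,290:338]))
chan(c,R,p,list(range(90,112))+list(range(142,160)),u0=285,u1=345,th=2)
im=c['im'].astype(float).mean(2)
E
```

```text
centre lateral(tool z) at y=0: -1.39, slope deg 1.53, width 14.11, y range 13.0..46.6
90 137/-10 136/-9 136/-9 136/-10 135/-10 142/-4 166/14 175/21 174/21 145/15 147/16 170/20 173/20 174/21 175/21 175/22 176/21 174/22 173/22 164/17 139/-1 150/-7 167/13 154/4 128/-6 136/7 168/20 171/21 173/21 176/22 178/21 178/21 174/20 173/21 171/20 154/15 169/19 175/20 174/19 160/11 136/-8 135/-10 135/-10 134/-9 133/-9 132/-9 131/-8 130/-8
100 128/-9 129/-9 131/-9 131/-9 131/-9 140/-3 159/10 177/21 174/20 139/15 153/17 171/21 174/21 175/21 175/21 175/22 175/21 175/21 173/22 162/16 138/-1 150/-7 169/16 154/3 128/-6 138/7 168/20 171/21 174/21 177/21 179/22 178/22 174/21 172/20 174/21 176/22 176/21 175/22 171/18 156/7 135/-8 134/-9 135/-9 135/-9 135/-9 136/-9 137/-9 137/-10
108 133/-9 135/-10 135/-9 135/-10 134/-10 144/-2 161/11 176/21 173/20 134/12 156/18 172/20 174/20 175/20 175/20 175/20 175/20 174/20 173/20 170/19 166/16 167/14 171/20 169/15 162/14 162/17 168/20 169/20 173/20 177/20 179/20 177/20 174/19 172/19 172/19 155/15 168/19 175/19 171/17 158/8 135/-9 133/-9 133/-8 132/-8 132/-8 132/-9 132/-9
[... 438 characters left out ...]
15 174/15 173/14 171/14 170/14 171/13 171/13 171/14 170/14 168/13 168/13 169/13 173/13 175/15 176/14 175/14 171/14 169/14 170/14 173/13 173/13 173/13 169/10 153/1 138/-8 136/-10 137/-10 137/-9 137/-10 137/-10 136/-8 136/-8
155 133/-9 134/-9 133/-10 134/-9 133/-9 133/-8 148/0 166/9 174/12 162/12 128/7 165/13 174/13 174/13 174/13 173/13 173/13 173/13 173/13 172/13 171/12 171/12 171/12 171/12 170/12 169/12 168/12 170/12 172/12 175/13 176/13 174/12 171/12 169/12 169/11 157/8 163/9 172/10 166/8 143/-3 133/-8 132/-8 133/-9 134/-9 134/-9 135/-9 135/-9 134/-9
edge: slope deg -0.36, tool z at y=40: -12.75, res 0.06 yrange 43.7 84.4
edge: slope deg 0.42, tool z at y=40: 6.38, res 0.06 yrange 43.7 84.3
```

```bash
python3 -m pendant '[[[0.5,0,-0.2,0,0,0,0],[0.7,0,-0.2,0,0,0,0],[0,0,0,0,0,0,0],[0,0,0,0,0,0,0]]]'
python3 - <<'E'
from h import *
c=grab('wrist','w7');s,p,R=tool(); plan([498.9,11.3,74],77.65-90)
print(held(c,R,p,lo=195))
for v in range(150,168): print(v, c['im'][v,[312,319]].mean(1).astype(int),(R.T@(onplane(c,312,v,52)-p))[1].round(1))
cv2.imwrite('pics/cr7.png',cv2.resize(c['im'][30:280,230:410],None,fx=4,fy=2.4,interpolation=cv2.INTER_CUBIC)[:,:,::-1])
E
```

```text
clock: 7.6
tool_pos: [497.8, 10.9, 89.0]
ee_rot: [-3.05, 1.57, 3.018]
contact_force: [-0.3, 0.4, 1.2]
opening: 0.128
pos [498.1  10.9  89.2] jaw -12.32 F [ 0.78  0.32 -0.64] op 0.125 t 7.65 q7 -0.47
shift now cm [1.52 0.05 0.07]  turn deg [ 0.03 -0.01 -0.01]  shift after turn cm [1.52 0.05 0.07]Traceback (most recent call last):
  File "<stdin>", line 3, in <module>
  File "h.py", line 55, in held
    C.append([(R.T@(onplane(c,285+u,v,p[2]+ztop)-p)) for u in(k[0]-.5,k[-1]+.5)])
                                                              ~^^^
IndexError: index 0 is out of bounds for axis 0 with size 0
```

```bash
python3 - <<'E'
from h import *
c=load('w7');s,p,R=tool()
for v in (130,145,150,155,180,210): print(v,' '.join('%d/%d'%(x.sum()/3,int(x[2])-int(x[0])) for x in c['im'][v,290:345]))
for v in range(120,170,2): print(v, c['im'][v,[312,319]].mean(1).astype(int),(R.T@(onplane(c,319,v,52)-p))[1].round(1))
cv2.imwrite('pics/cr7.png',cv2.resize(c['im'][30:280,230:410],None,fx=4,fy=2.4,interpolation=cv2.INTER_CUBIC)[:,:,::-1])
E
```

```text
130 140/-10 139/-10 138/-10 136/-9 136/-9 135/-9 134/-9 135/-8 136/-8 136/-9 135/-8 132/-9 131/-9 140/-3 158/8 174/17 174/16 154/14 121/10 82/7 53/-1 58/-2 59/-1 58/-2 58/-2 58/-1 57/-2 57/-1 57/-1 57/-2 57/-1 56/0 56/-2 55/-1 55/-1 54/-1 54/-2 54/-1 54/-1 53/-2 52/-1 52/-1 52/-1 46/0 61/1 113/7 173/15 175/14 173/14 155/5 135/-8 133/-9 133/-9 133/-9 133/-9
145 134/-9 133/-9 133/-9 132/-8 133/-9 133/-10 133/-9 134/-10 133/-10 133/-10 133/-9 132/-9 132/-8 144/-2 160/7 173/13 173/14 153/11 162/12 172/13 175/13 175/14 175/13 174/14 174/13 173/14 173/13 172/13 171/13 170/12 171/13 171/13 172/12 169/13 166/13 167/12 170/12 173/12 175/13 177/12 176/13 173/12 170/13 170/12 160/11 133/6 167/11 173/11 169/10 155/2 136/-8 135/-10 135/-9 135/-9 135/-8
150 134/-10 134/-9 134/-9 133/-10 134/-9 134/-10 133/-9 134/-9 134/-10 134/-9 133/-9 133/-9 132/-9 137/-5 155/4 173/13 172/13 152/9 163/11 172/13 173/12 175/13 173/12 173/13 172/12 172/13 172/12 171/11 170/12 169/12 170/12 170/11 170/12 169/12 165/11 166/11 169/12 172/12 174/12 176/12 176/12 171/11 169/11 169/11 160/10 131/5 166/10 172/11 168/8 154
[... 1006 characters left out ...]
4/-14 204/-14 205/-14 204/-14 204/-13 204/-13 204/-13 204/-13 204/-14 203/-14 203/-14 203/-14 203/-13 203/-13 203/-14 203/-13 203/-13 203/-13 203/-13 203/-14 191/-10 163/-4 132/-1 164/-1 169/-1 163/-2 146/-5 126/-7 126/-8 128/-8 128/-9 129/-9 129/-9
120 [61 60] 67.2
122 [60 59] 66.2
124 [60 59] 65.1
126 [59 57] 64.1
128 [59 57] 63.1
130 [59 57] 62.0
132 [59 55] 61.0
134 [58 56] 59.9
136 [57 55] 58.9
138 [57 53] 57.9
140 [55 52] 56.8
142 [90 89] 55.8
144 [173 170] 54.7
146 [174 169] 53.7
148 [174 169] 52.6
150 [173 169] 51.6
152 [174 169] 50.5
154 [173 169] 49.5
156 [173 169] 48.4
158 [173 169] 47.4
160 [173 170] 46.3
162 [169 165] 45.2
164 [178 178] 44.2
166 [216 215] 43.1
168 [215 214] 42.1
```

View pics/cr7.png

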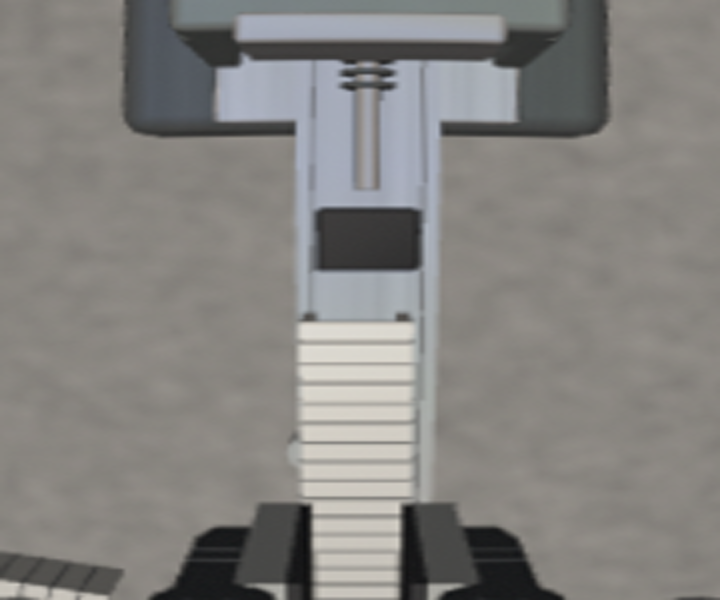

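```bash
python3 - <<'E'
from h import *
c=load('w7');s,p,R=tool()
chan(c,R,p,list(range(88,112))+list(range(146,160)),u0=290,u1=350,th=2)
g=c['im'].astype(float).mean(2)
def edges(v,lo,hi,th):
    r=g[v,lo:hi]; a=np.where(r<th)[0]; l=lo+a[0]-(th-r[a[0]])/(r[a[0]-1]-r[a[0]]); q=lo+a[-1]+(th-r[a[-1]])/(r[a[-1]+1]-r[a[-1]]); return l,q
for v in(120,125,130,136):
    l,q=edges(v,308,338,85); A=[R.T@(onplane(c,u,v,52)-p) for u in(l,q)]; print('fol',v,l,q,A[0][2].round(2),A[1][2].round(2),'ctr',((A[0]+A[1])/2)[2].round(2))
# strip: redness (r-b) >6 & bright >190
for v in range(168,236,8):
    r=g[v,290:350]; a=np.where(r>188)[0]; l=290+a[0]-(r[a[0]]-188)/(r[a[0]]-r[a[0]-1]); q=290+a[-1]+(r[a[-1]]-188)/(r[a[-1]]-r[a[-1]+1])
    A=[R.T@(onplane(c,u,v,p[2]-15.3)-p) for u in(l,q)]; print('strip',v,l.round(1),q.round(1),'y',A[0][1].round(1),'ctr',((A[0]+A[1])/2)[2].round(2),'w',(A[1]-A[0])[2].round(2))
E
```

```text
edge: slope deg -0.31, tool z at y=40: -7.92, res 0.05 yrange 45.7 84.5
edge: slope deg 0.40, tool z at y=40: 11.15, res 0.05 yrange 45.7 84.6
fol 120 308.54901960784315 334.618320610687 -5.03 8.34 ctr 1.66
fol 125 308.53333333333336 334.6242424242424 -5.04 8.36 ctr 1.66
fol 130 308.92436974789916 334.45512820512823 -4.85 8.29 ctr 1.72
fol 136 308.83116883116884 334.52666666666664 -4.9 8.35 ctr 1.72
strip 168 304.3 333.2 y 45.9 ctr 0.23 w 13.08
strip 176 304.4 332.8 y 42.2 ctr 0.19 w 12.95
strip 184 304.4 332.6 y 38.4 ctr 0.14 w 12.92
strip 192 304.7 332.3 y 34.6 ctr 0.14 w 12.77
strip 200 304.9 332.2 y 30.8 ctr 0.17 w 12.7
strip 208 305.1 332.2 y 26.9 ctr 0.2 w 12.7
strip 216 305.1 332.0 y 22.9 ctr 0.16 w 12.69
strip 224 305.3 331.8 y 18.9 ctr 0.18 w 12.65
strip 232 305.5 331.8 y 14.8 ctr 0.23 w 12.64
```

```bash
python3 -m pendant '[[[0.6,0,0.1,0,0,0,0],[0.6,0,0.05,0,0,0,0],[0,0,0,0,0,0,0],[0,0,0,0,0,0,0],[0,0,0,0,0,0,0]]]'
cat > look.py <<'E'
from h import *
import sys
tag=sys.argv[1]; c=grab('wrist',tag); P=dict(c)
s,p,R=tool(); plan([499.2,11.3,74.5],77.65-90)
# pose from camera params noise-free offset
g=c['im'].astype(float).mean(2)
def edges(v,lo,hi,th):
    r=g[v,lo:hi]; a=np.where(r<th)[0]; l=lo+a[0]-(th-r[a[0]])/(r[a[0]-1]-r[a[0]]); q=lo+a[-1]+(th-r[a[-1]])/(r[a[-1]+1]-r[a[-1]]); return l,q
for v in eval(sys.argv[2]):
    l,q=edges(v,302,344,85); A=[R.T@(onplane(c,u,v,52)-p) for u in(l,q)]; print('fol',v,round(l,1),round(q,1),A[0][2].round(2),A[1][2].round(2),'ctr',((A[0]+A[1])/2)[2].round(2))
for v in range(170,236,16):
    r=g[v,290:350]; a=np.where(r>186)[0]; l=290+a[0]-(r[a[0]]-186)/(r[a[0]]-r[a[0]-1]); q=290+a[-1]+(r[a[-1]]-186)/(r[a[-1]]-r[a[-1]+1])
    A=[R.T@(onplane(c,u,v,p[2]-15.3)-p) for u in(l,q)]; print('strip',v,l.round(1),q.round(1),'y',A[0][1].round(1),'ctr',((A[0]+A[1])/2)[2].round(2),'w',(A[1]-A[0])[2].round(2))
chan(c,R,p,list(eval(sys.argv[3])),u0=288,u1=356,th=2)
for v in range(100,170,2): print(v, g[v,319].astype(int),end=' ')
cv2.imwrite(f'pics/cr{tag}.png',cv2.resize(c['im'][30:280,230:410],None,fx=4,fy=2.4,interpolation=cv2.INTER_CUBIC)[:,:,::-1])
E
python3 look.py w8 '(120,128,134)' 'range(80,105)'
```

```text
clock: 8.15
tool_pos: [499.8, 10.6, 77.4]
ee_rot: [1.317, 1.571, 1.102]
contact_force: [-0.3, 0.5, -0.3]
opening: 0.128
pos [499.8  10.6  77.5] jaw -12.33 F [ 0.28 -0.94 -0.72] op 0.122 t 8.2 q7 -0.48
shift now cm [ 0.3   0.05 -0.07]  turn deg [ 0.02  0.02 -0.01]  shift after turn cm [ 0.3   0.05 -0.07]
fol 120 303.5 331.6 -6.83 6.53 ctr -0.15
fol 128 303.4 331.4 -6.87 6.49 ctr -0.19
fol 134 303.7 331.7 -6.76 6.61 ctr -0.07
strip 170 304.5 332.9 y 45.0 ctr 0.44 w 12.94
strip 186 304.5 332.9 y 37.6 ctr 0.46 w 13.07
strip 202 304.7 332.4 y 29.9 ctr 0.39 w 12.95
strip 218 305.0 332.0 y 22.0 ctr 0.39 w 12.81
strip 234 305.6 331.9 y 13.8 ctr 0.5 w 12.71
edge: slope deg -2.20, tool z at y=40: -8.32, res 0.14 yrange 75.5 87.8
edge: slope deg 1.84, tool z at y=40: 8.44, res 0.13 yrange 75.6 87.8
100 145 102 145 104 145 106 145 108 154 110 171 112 171 114 172 116 123 118 48 120 58 122 58 124 58 126 57 128 57 130 55 132 55 134 54 136 54 138 53 140 52 142 51 144 46 146 154 148 171 150 169 152 169 154 168 156 169 158 169 160 169 162 166 164 177 166 215 168 214
```

View pics/crw8.png

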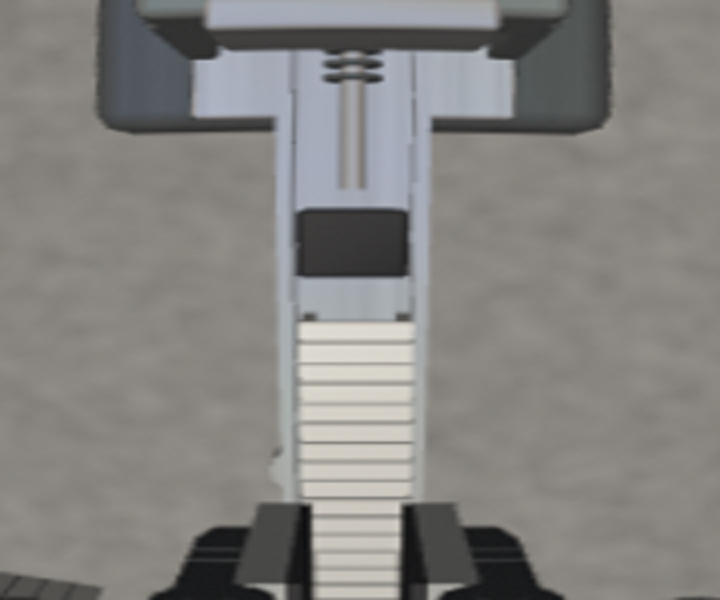

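```bash
python3 -m pendant '[[[0.35,0.2,-0.05,0,0,0,0],[0,0.3,0,0,0,0,0],[0,0,0,0,0,0,0],[0,0,0,0,0,0,0]]]'
python3 look.py w9 '(120,128,134)' 'range(80,105)'
python3 -m pendant '[[[0,0.2,0,0,0,0,0],[0,0.2,0,0,0,0,0],[0,0.2,0,0,0,0,0]]]'
python3 -m pendant '[[[0,0.2,0,0,0,0,0],[0,0.2,0,0,0,0,0],[0,0,0,0,0,0,0]]]'
```

```text
clock: 8.6
tool_pos: [500.3, 15.8, 73.9]
ee_rot: [1.146, 1.571, 0.931]
contact_force: [-0.1, 0.3, -0.3]
opening: 0.128
pos [500.3  15.6  73.9] jaw -12.32 F [ 0.36 -0.84 -0.1 ] op 0.127 t 8.65 q7 -0.5
shift now cm [-0.06 -0.45 -0.02]  turn deg [ 0.03  0.01 -0.  ]  shift after turn cm [-0.06 -0.45 -0.02]
clock: 8.95
tool_pos: [501.5, 20.9, 73.8]
ee_rot: [-1.62, 1.57, -1.835]
contact_force: [-0.0, -2.0, 0.5]
opening: 0.127
clock: 9.25
tool_pos: [502.6, 25.6, 73.9]
ee_rot: [0.675, 1.57, 0.46]
contact_force: [0.3, -1.6, -0.8]
opening: 0.124Traceback (most recent call last):
  File "look.py", line 10, in <module>
    l,q=edges(v,302,344,85); A=[R.T@(onplane(c,u,v,52)-p) for u in(l,q)]; print('fol',v,round(l,1),round(q,1),A[0][2].round(2),A[1][2].round(2),'ctr',((A[0]+A[1])/2)[2].round(2))
        ~~~~~^^^^^^^^^^^^^^
  File "look.py", line 8, in edges
    r=g[v,lo:hi]; a=np.where(r<th)[0]; l=lo+a[0]-(th-r[a[0]])/(r[a[0]-1]-r[a[0]]); q=lo+a[-1]+(th-r[a[-1]])/(r[a[-1]+1]-r[a[-1]]); return l,q
                                            ~^^^
IndexError: index 0 is out of bounds for axis 0 with size 0
```

```bash
sed -i 's/^for v in eval(sys.argv\[2\]):/for v in []:/; s/^chan(/0 and chan(/' look.py; python3 look.py w10 0 0
```

```text
pos [502.5  25.7  73.9] jaw -12.31 F [ 0.44 -0.69  0.18] op 0.121 t 9.3 q7 -0.52
shift now cm [-0.06 -1.47 -0.02]  turn deg [ 0.04  0.01 -0.02]  shift after turn cm [-0.06 -1.47 -0.02]
strip 170 304.5 332.8 y 45.0 ctr 0.51 w 12.9
strip 186 305.1 332.2 y 37.5 ctr 0.51 w 12.45
strip 202 305.3 331.7 y 29.9 ctr 0.43 w 12.32
strip 218 305.6 331.7 y 22.0 ctr 0.53 w 12.34
strip 234 305.8 331.4 y 13.8 ctr 0.5 w 12.37
100 161 102 161 104 161 106 161 108 161 110 161 112 160 114 161 116 161 118 161 120 160 122 161 124 169 126 171 128 171 130 170 132 59 134 47 136 57 138 57 140 57 142 56 144 55 146 54 148 54 150 52 152 52 154 51 156 50 158 50 160 48 162 134 164 179 166 215 168 214
```

View pics/crw10.png

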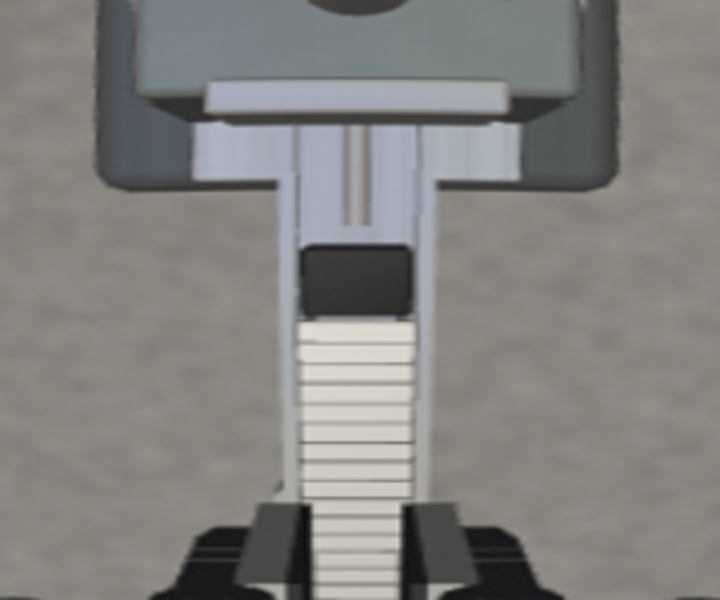

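Strip end meets the follower at crop (357,320), centred between the walls. I'll push on.

```bash
python3 -m pendant '[[[0,0.2,0,0,0,0,0],[0,0.2,0,0,0,0,0],[0,0,0,0,0,0,0]]]'
python3 -m pendant '[[[0,0.2,0,0,0,0,0],[0,0.2,0,0,0,0,0],[0,0,0,0,0,0,0]]]'
python3 -m pendant '[[[0,0.2,0,0,0,0,0],[0,0.2,0,0,0,0,0],[0,0,0,0,0,0,0]]]'
python3 look.py w11 0 0; python3 -c "
from h import *
grab('side','s11');grab('scene','c11')"
```

```text
clock: 9.6
tool_pos: [503.3, 29.3, 73.8]
ee_rot: [-0.305, 1.571, -0.52]
contact_force: [-0.6, -3.5, 0.4]
opening: 0.124
clock: 9.9
tool_pos: [504.2, 33.4, 73.9]
ee_rot: [0.83, 1.571, 0.615]
contact_force: [0.1, -3.2, 0.0]
opening: 0.124
clock: 10.2
tool_pos: [505.0, 37.3, 73.9]
ee_rot: [0.948, 1.571, 0.733]
contact_force: [-0.8, -4.1, -0.7]
opening: 0.127
pos [505.   37.2  73.9] jaw -12.32 F [-0.45 -4.21  0.03] op 0.131 t 10.25 q7 -0.55
shift now cm [-0.06 -2.66 -0.02]  turn deg [ 0.03  0.01 -0.01]  shift after turn cm [-0.06 -2.66 -0.02]
strip 170 305.1 332.8 y 45.1 ctr 0.61 w 12.61
strip 186 305.2 332.6 y 37.6 ctr 0.59 w 12.63
strip 202 305.6 331.9 y 29.9 ctr 0.53 w 12.29
strip 218 305.5 331.5 y 22.0 ctr 0.44 w 12.32
strip 234 305.8 331.4 y 13.8 ctr 0.47 w 12.37
100 173 102 171 104 171 106 114 108 141 110 164 112 164 114 164 116 163 118 163 120 163 122 164 124 164 126 164 128 164 130 165 132 106 134 44 136 57 138 57 140 56 142 56 144 55 146 54 148 54 150 54 152 52 154 52 156 50 158 49 160 47 162 136 164 178 166 214 168 214
```

View pics/crw11.png

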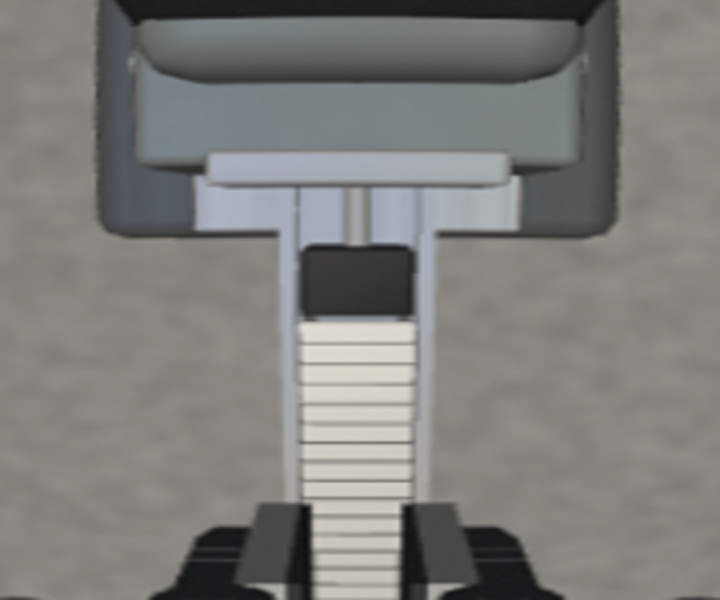

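```bash
python3 -c "
from h import *
for t,b in(('s11',(270,180,360,270)),('c11',(310,150,430,230))):
    im=load(t)['im'][b[1]:b[3],b[0]:b[2]]; cv2.imwrite('pics/cr'+t+'.png',cv2.resize(im,None,fx=6,fy=6,interpolation=cv2.INTER_CUBIC)[:,:,::-1])"
```

```text
(no output)
```

View pics/crs11.png

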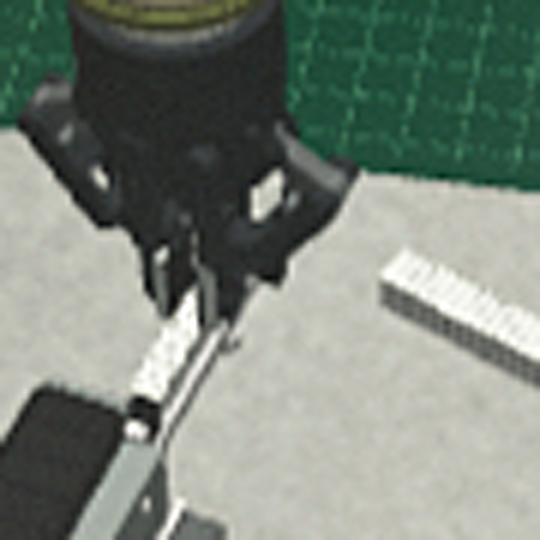

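View pics/crc11.png

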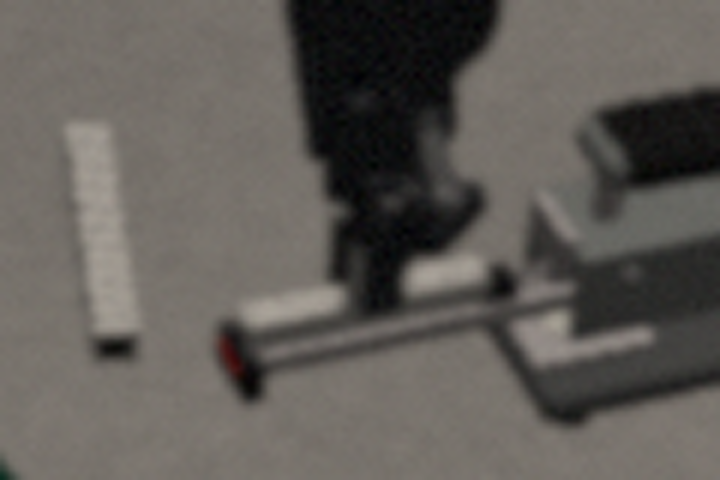

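```bash
python3 -m pendant '[[[0,0.2,0,0,0,0,0],[0,0,0,0,0,0,0],[0,0,0,0,0,0,0]]]'
python3 -m pendant '[[[0,0.2,0,0,0,0,0],[0,0,0,0,0,0,0],[0,0,0,0,0,0,0]]]'
python3 -m pendant '[[[0,0.2,0,0,0,0,0],[0,0,0,0,0,0,0],[0,0,0,0,0,0,0]]]'
```

```text
clock: 10.65
tool_pos: [505.4, 38.9, 73.8]
ee_rot: [0.271, 1.571, 0.056]
contact_force: [-0.3, -4.6, -0.1]
opening: 0.125
clock: 10.95
tool_pos: [505.8, 40.8, 73.8]
ee_rot: [-1.341, 1.571, -1.557]
contact_force: [0.4, -4.7, -0.0]
opening: 0.126
clock: 11.25
tool_pos: [506.2, 42.7, 73.8]
ee_rot: [-2.167, 1.571, -2.382]
contact_force: [0.3, -6.4, 1.3]
opening: 0.127
```

```bash
python3 -m pendant '[[[0,0.1,0,0,0,0,0],[0,0,0,0,0,0,0]]]'
python3 -m pendant '[[[0,0,0,0,0,0,0]]]'
python3 -c "
from h import *
c=grab('scene','c12'); b=(310,150,430,230)
im=c['im'][b[1]:b[3],b[0]:b[2]]; cv2.imwrite('pics/crc12.png',cv2.resize(im,None,fx=6,fy=6,interpolation=cv2.INTER_CUBIC)[:,:,::-1])"
```

```text
clock: 11.45
tool_pos: [506.4, 43.6, 73.8]
ee_rot: [-1.782, 1.571, -1.997]
contact_force: [0.2, -5.8, 0.3]
opening: 0.127
clock: 11.55
tool_pos: [506.4, 43.6, 73.8]
ee_rot: [-2.126, 1.571, -2.342]
contact_force: [-1.0, -5.2, 0.4]
opening: 0.129
```

View pics/crc12.png

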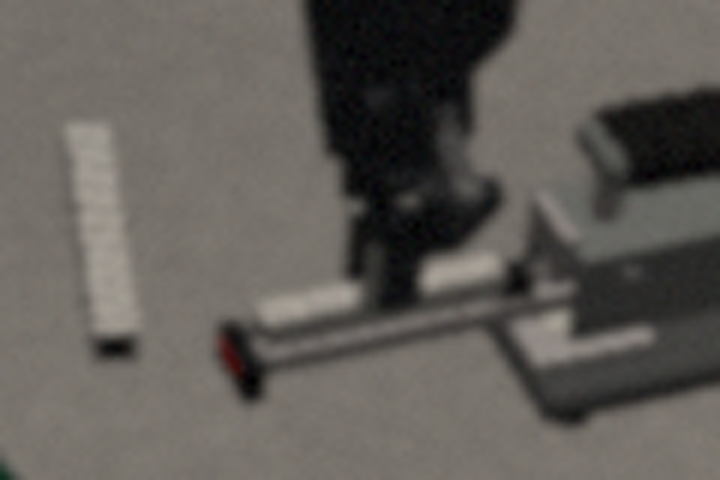

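```bash
python3 -c "
from h import *
P={}
for t in('scene0','c11','c12'):
    c=load(t); im=c['im'].astype(int); m=np.zeros(im.shape[:2],bool); m[195:225,335:365]=(im[195:225,335:365,0]-im[195:225,335:365,1])>40
    ys,xs=np.where(m); w=(im[:,:,0]-im[:,:,1])[ys,xs]; u,v=np.average(xs,weights=w),np.average(ys,weights=w); X=onplane(c,u,v,35); print(t,len(xs),u,v,X)
"
```

```text
scene0 3 344.3285714285714 210.0 [488.94835405 -20.68022887  35.        ]
c11 6 348.1641221374046 209.3320610687023 [491.37098361 -12.02419336  35.        ]
c12 4 348.4835164835165 209.97802197802199 [493.53969803 -12.56752883  35.        ]
```

```bash
python3 -m pendant '[[[0,0.08,0,0,0,0,0],[0,0,0,0,0,0,0]]]'
python3 look.py w13 0 0
python3 -m pendant '[[[0.2,0,0,0,0,0,0],[0,0,0,0,0,0,0]]]'
python3 -m pendant '[[[0.1,0,0,0,0,0,0],[0.0,0,0,0,0,0,0]]]'
```

```text
clock: 11.8
tool_pos: [506.6, 44.3, 73.8]
ee_rot: [-1.669, 1.57, -1.884]
contact_force: [-0.9, -5.2, -0.1]
opening: 0.124
pos [506.6  44.3  73.8] jaw -12.35 F [-1.01 -5.71  0.57] op 0.126 t 11.85 q7 -0.56
shift now cm [-0.07 -3.38 -0.01]  turn deg [ 0.   -0.01  0.02]  shift after turn cm [-0.07 -3.38 -0.01]
strip 170 305.1 332.8 y 45.0 ctr 0.62 w 12.63
strip 186 305.1 332.6 y 37.5 ctr 0.59 w 12.62
strip 202 305.6 332.1 y 29.8 ctr 0.58 w 12.38
strip 218 305.5 331.6 y 21.9 ctr 0.46 w 12.34
strip 234 305.7 331.4 y 13.7 ctr 0.48 w 12.4
100 130 102 129 104 128 106 128 108 127 110 120 112 170 114 176 116 175 118 174 120 172 122 172 124 127 126 165 128 165 130 166 132 106 134 43 136 58 138 58 140 57 142 57 144 55 146 55 148 55 150 54 152 52 154 52 156 51 158 50 160 46 162 108 164 179 166 216 168 215 clock: 12.05
tool_pos: [506.6, 44.4, 71.9]
ee_rot: [-0.999, 1.571, -1.215]
contact_force: [-1.7, -5.3, 2.0]
opening: 0.122
clock: 12.25
tool_pos: [506.7, 44.4, 71.0]
ee_rot: [-0.371, 1.571, -0.587]
contact_force: [-2.2, -4.5, 2.3]
opening: 0.129
```

View pics/crw13.png

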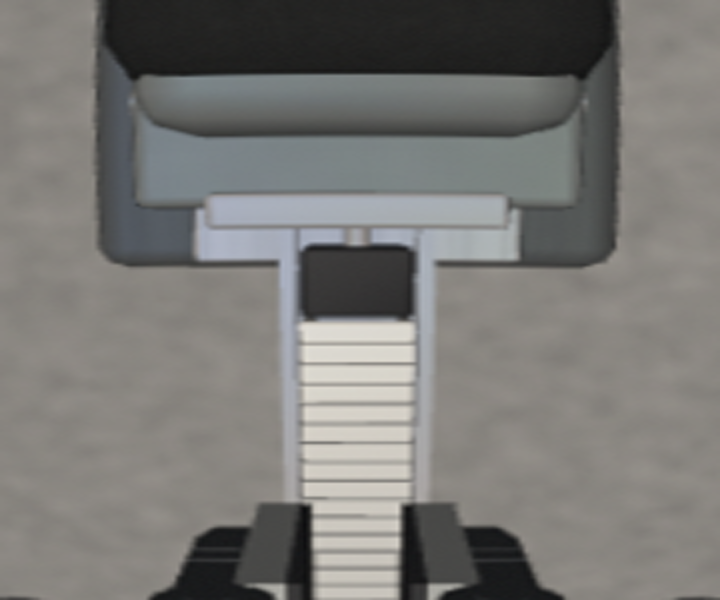

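```bash
python3 -m pendant '[[[0,0,-0.03,0,0,0,0],[0.1,0,0,0,0,0,0],[0,0,0,0,0,0,0]]]'
python3 -m pendant '[[[0.15,0,0,0,0,0,0],[0.0,0,0,0,0,0,0]]]'
```

```text
clock: 12.55
tool_pos: [506.5, 44.5, 70.1]
ee_rot: [-0.066, 1.57, -0.282]
contact_force: [-0.7, -5.2, 3.1]
opening: 0.126
clock: 12.75
tool_pos: [506.5, 44.5, 68.5]
ee_rot: [-0.053, 1.57, -0.268]
contact_force: [-0.0, -5.5, 2.9]
opening: 0.126
```

```bash
python3 -m pendant '[[[0.1,0,0,0,0,0,0],[0.0,0,0,0,0,0,0]]]'
python3 -m pendant '[[[0.1,0,0,0,0,0,0],[0.0,0,0,0,0,0,0]]]'
python3 -m pendant '[[[0.05,0,0,0,0,0,0],[0.0,0,0,0,0,0,0]]]'
```

```text
clock: 12.95
tool_pos: [506.6, 44.6, 67.6]
ee_rot: [0.141, 1.57, -0.074]
contact_force: [-0.7, -5.2, 2.7]
opening: 0.127
clock: 13.15
tool_pos: [506.7, 44.7, 66.9]
ee_rot: [0.2, 1.57, -0.016]
contact_force: [-1.8, -4.8, 5.3]
opening: 0.128
clock: 13.35
tool_pos: [506.7, 44.8, 66.8]
ee_rot: [-0.014, 1.57, -0.229]
contact_force: [-3.9, -5.6, 9.5]
opening: 0.126
```

```bash
python3 -c "
from h import *
c=grab('scene','c14'); b=(310,150,430,230)
im=c['im'][b[1]:b[3],b[0]:b[2]]; cv2.imwrite('pics/crc14.png',cv2.resize(im,None,fx=6,fy=6,interpolation=cv2.INTER_CUBIC)[:,:,::-1])"; python3 look.py w14 0 0
```

```text
pos [506.7  44.8  66.8] jaw -12.33 F [-3.76 -5.12 10.21] op 0.126 t 13.45 q7 -0.57
shift now cm [-0.77 -3.43 -0.02]  turn deg [ 0.02  0.06 -0.  ]  shift after turn cm [-0.77 -3.43 -0.02]
strip 170 304.5 332.9 y 45.0 ctr 0.49 w 12.94
strip 186 304.7 332.5 y 37.5 ctr 0.47 w 12.82
strip 202 304.8 332.3 y 29.9 ctr 0.44 w 12.84
strip 218 305.1 332.0 y 22.0 ctr 0.47 w 12.77
strip 234 305.4 331.6 y 13.8 ctr 0.45 w 12.61
100 129 102 129 104 128 106 128 108 128 110 115 112 147 114 175 116 175 118 175 120 174 122 171 124 170 126 126 128 160 130 162 132 161 134 43 136 57 138 58 140 57 142 56 144 55 146 54 148 54 150 54 152 53 154 52 156 52 158 50 160 51 162 45 164 129 166 217 168 215
```

View pics/crc14.png

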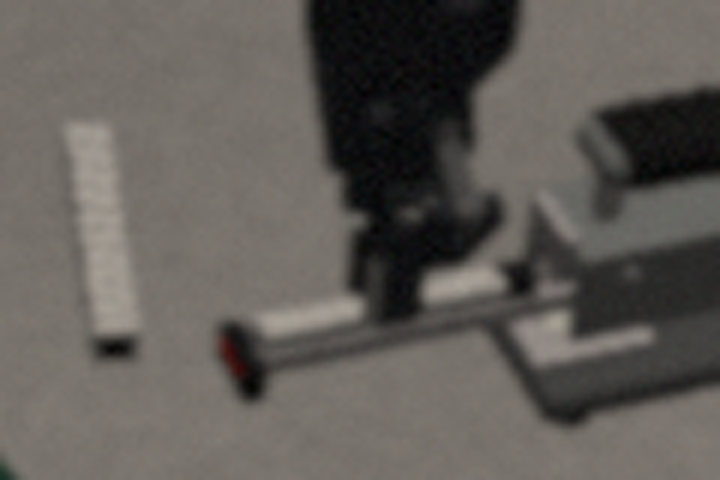

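View pics/crw14.png

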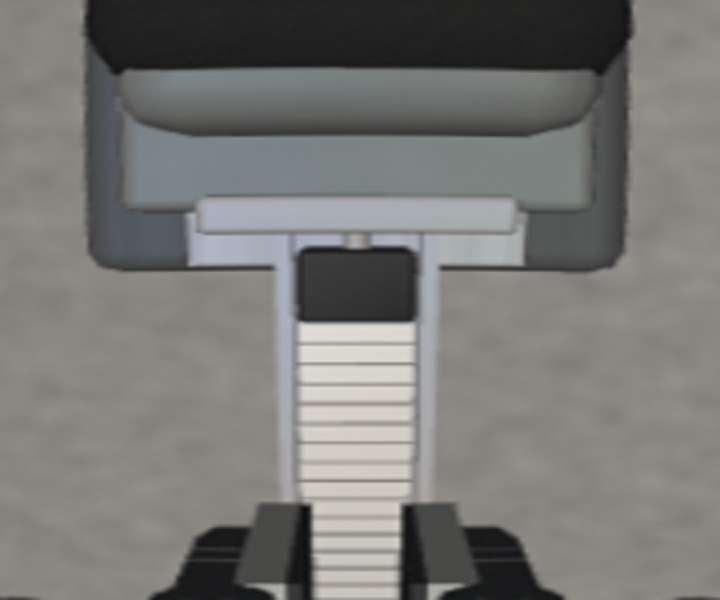

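Strip lies between the walls behind the lip (crop (310,320)) and flush against the follower. I'll release it now.

```bash
python3 -m pendant '[[[-0.03,0,0,0,0,0,0.3],[0,0,0,0,0,0,0.3],[0,0,0,0,0,0,0.4],[0,0,0,0,0,0,0.4],[-1,0,0,0,0,0,0.4],[-2,0,0,0,0,0,0.4],[-3,0,0,0,0,0,0.4],[0,0,0,0,0,0,0.4],[0,0,0,0,0,0,0.4]]]'
python3 -c "
from h import *
c=grab('wrist','w15'); cv2.imwrite('pics/crw15.png',cv2.resize(c['im'][60:330,230:410],None,fx=4,fy=2.2,interpolation=cv2.INTER_CUBIC)[:,:,::-1])
plan([0,0,0],0)
c=grab('scene','c15'); b=(310,150,430,230)
im=c['im'][b[1]:b[3],b[0]:b[2]]; cv2.imwrite('pics/crc15.png',cv2.resize(im,None,fx=6,fy=6,interpolation=cv2.INTER_CUBIC)[:,:,::-1])"
```

```text
clock: 14.35
tool_pos: [507.0, 44.9, 127.2]
ee_rot: [0.208, 1.569, -0.007]
contact_force: [-0.6, 0.7, -0.8]
opening: 0.402
pos [506.3  44.7 126.3] jaw -12.33 F [ 0.37 -1.16 -0.49] op 0.401 t 14.4 q7 -0.52
shift now cm [ 12.61 -15.18 -48.51]  turn deg [-12.33   0.02   0.  ]  shift after turn cm [ 12.63  -4.47 -50.63]
```

View pics/crw15.png

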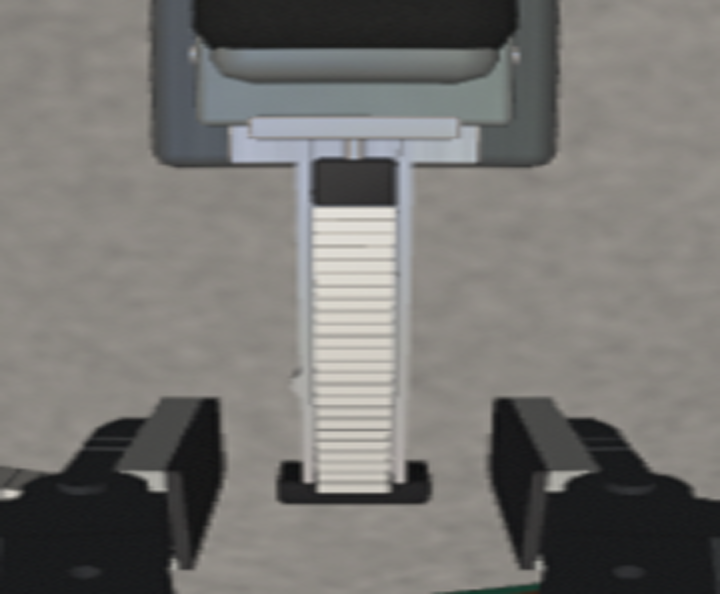

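View pics/crc15.png

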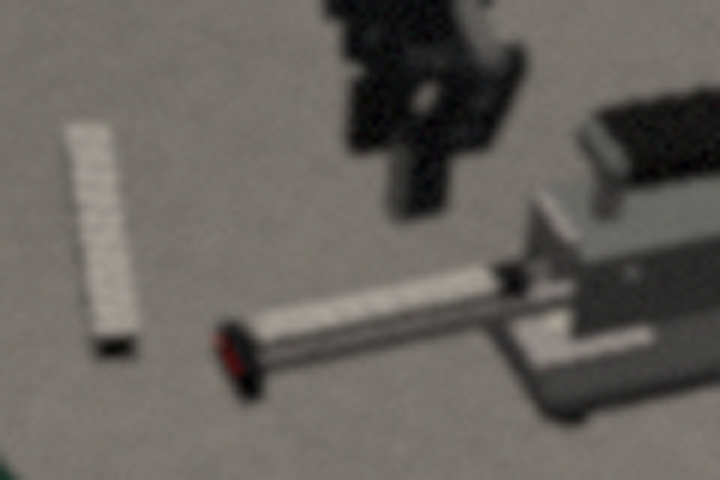

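The strip looks seated against the lip at crop (355,490). I'll verify its height and levelness with depth.

```bash
python3 -c "
from h import *
c=load('w15'); s,p,R=tool()
for v in range(140,284,4):
    pts=[depthpt(c,u,v) for u in range(313,325)]; Q=np.array(pts); t=R.T@(Q.mean(0)-p); print(v,Q[:,2].mean().round(1),c['im'][v,318].astype(int).mean().round(),'y',t[1].round(1),end=' | ')
print()
r=[]
for z in(51,):
  g=c['im'].astype(float).mean(2)
  for v in range(160,275,12):
    row=g[v,300:345]; a=np.where(row>186)[0]; A=[R.T@(onplane(c,300+u,v,z)-p) for u in(a[0]-.5,a[-1]+.5)]; print(v,a[0]+300,a[-1]+300,A[0][2].round(2),A[1][2].round(2),((A[0]+A[1])/2)[2].round(2))
chan(c,R,p,range(140,245),u0=290,u1=350,th=2)
"
```

```text
140 51.6 57.0 y 54.2 | 144 51.9 55.0 y 51.6 | 148 51.7 53.0 y 49.0 | 152 51.5 52.0 y 46.4 | 156 50.8 221.0 y 43.7 | 160 51.1 186.0 y 41.1 | 164 50.8 218.0 y 38.4 | 168 50.9 218.0 y 35.8 | 172 50.9 180.0 y 33.1 | 176 50.9 215.0 y 30.4 | 180 50.5 215.0 y 27.6 | 184 51.1 189.0 y 25.1 | 188 50.8 212.0 y 22.3 | 192 51.0 213.0 y 19.6 | 196 51.1 181.0 y 16.8 | 200 51.1 192.0 y 14.1 | 204 50.9 209.0 y 11.2 | 208 50.9 207.0 y 8.4 | 212 50.6 167.0 y 5.5 | 216 51.1 206.0 y 2.8 | 220 50.9 205.0 y -0.2 | 224 51.1 173.0 y -3.0 | 228 51.2 184.0 y -6.0 | 232 50.7 202.0 y -9.1 | 236 67.6 201.0 y -5.1 | 240 51.0 180.0 y -15.1 | 244 50.5 159.0 y -18.4 | 248 50.7 195.0 y -21.4 | 252 67.4 199.0 y -16.6 | 256 51.0 188.0 y -27.5 | 260 50.9 151.0 y -30.8 | 264 50.5 171.0 y -34.3 | 268 50.7 195.0 y -37.5 | 272 50.8 196.0 y -40.8 | 276 50.8 196.0 y -44.2 | 280 50.4 177.0 y -47.9 | 
160 309 314 -4.94 -1.04 -2.99
172 321 327 2.88 7.47 5.17
184 309 326 -5.04 6.87 0.92Traceback (most recent call last):
  File "<string>", line 11, in <module>
    row=g[v,300:345]; a=np.where(row>186)[0]; A=[R.T@(onplane(c,300+u,v,z)-p) for u in(a[0]-.5,a[-1]+.5)]; print(v,a[0]+300,a[-1]+300,A[0][2].round(2),A[1][2].round(2),((A[0]+A[1])/2)[2].round(2))
                                                                                       ~^^^
IndexError: index 0 is out of bounds for axis 0 with size 0
```

Strip top is uniform at about 51 mm along its whole length, so it is level and seated. To push the drawer I'll use the closed fingers, tilted 30° so the gripper body stays clear of the head.

```bash
python3 -m pendant '[[[0,-2,0,0,0,0,0],[0,-3,0,0,0,0,0],[0,-3,0,0,0,0,0],[0,-2,0,0,0,0,0],[0,0,0,0,0,7.5,0],[0,0,0,0,0,7.5,0],[0,0,0,0,0,7.5,0],[0,0,0,0,0,7.5,0],[0,0,0,0,0,0,0],[0,0,0,0,0,0,0]]]'
cat > pl.py <<'E'
from h import *
import sys
s,p,R=tool(); t=np.array(eval(sys.argv[1])); d=np.array([.2139,.9769,0])
print('pos',p.round(1),'op',s['opening'],'F',s['contact_force'].round(1),'tool x',R[:,0].round(3),'z',R[:,2].round(3),'tilt',np.degrees(np.arcsin(R[:,0]@d)).round(1))
print('shift cm',(R.T@(t-p)/10).round(2)); print('q',s['joint_positions'].round(2))
E
python3 pl.py '[485.4,-51.9,47]'
```

```text
clock: 15.45
tool_pos: [484.3, -53.3, 125.1]
ee_rot: [1.576, 1.048, 1.359]
contact_force: [0.4, 0.4, -0.6]
opening: 0.001
pos [484.3 -53.3 125.1] op 0.0009219093851117929 F [ 0.4  0.4 -0.6] tool x [ 0.105  0.488 -0.867] z [ 0.977 -0.215 -0.003] tilt 29.9
shift cm [ 6.85 -3.76  0.1 ]
q [ 0.9   0.34 -0.6   1.9  -0.38  1.06  0.31]
```

```bash
python3 -m pendant '[[[1.8,-1,0,0,0,0,0],[2.5,-1.4,0,0,0,0,0],[2.2,-1.2,0.1,0,0,0,0],[0.3,-0.2,0,0,0,0,0],[0,0,0,0,0,0,0],[0,0,0,0,0,0,0]]]'
python3 pl.py '[485.4,-51.9,47]'
python3 -c "
from h import *
c=grab('wrist','w16')
for n,b in(('scene',(300,150,420,230)),('side',(270,170,370,270))):
    c=grab(n,n+'16'); cv2.imwrite('pics/cr'+n+'16.png',cv2.resize(c['im'][b[1]:b[3],b[0]:b[2]],None,fx=5,fy=5,interpolation=cv2.INTER_CUBIC)[:,:,::-1])"
```

```text
clock: 16.05
tool_pos: [487.1, -51.4, 49.6]
ee_rot: [1.567, 1.048, 1.354]
contact_force: [0.3, -0.8, 0.1]
opening: -0.004
pos [487.1 -51.4  49.6] op -0.0038025152656384984 F [ 0.3 -0.8  0.1] tool x [ 0.107  0.488 -0.866] z [ 0.977 -0.212  0.002] tilt 30.0
shift cm [ 0.18 -0.2  -0.15]
q [ 0.87  0.46 -0.58  1.95 -0.35  0.9   0.36]
```

View pics/w16.png

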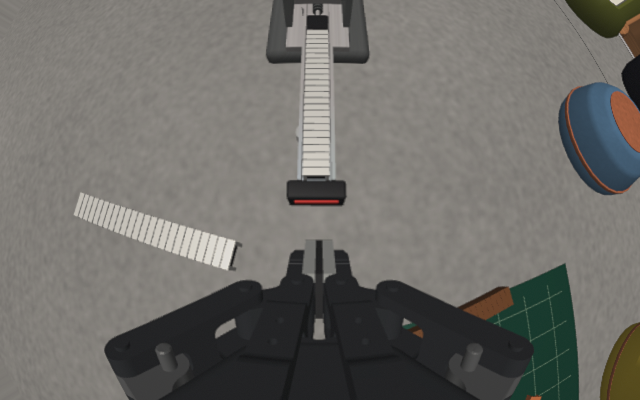

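View pics/crscene16.png

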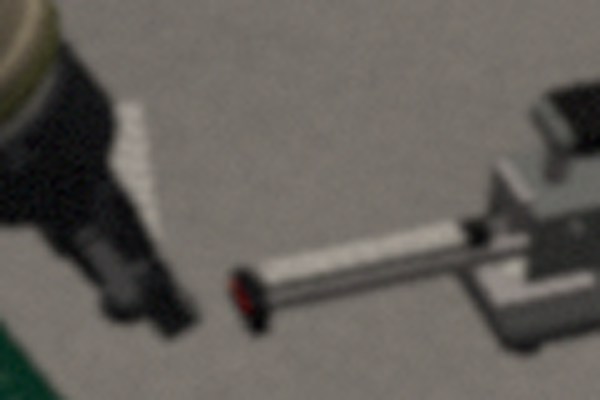

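Closed fingers at (319,250) point at the cap, centre (316,193), in line. I'll advance gently.

```bash
python3 -m pendant '[[[0.22,-0.12,-0.13,0,0,0,0],[0.25,0.43,0,0,0,0,0],[0.25,0.43,0,0,0,0,0],[0.2,0.34,0,0,0,0,0],[0,0,0,0,0,0,0]]]'
python3 -m pendant '[[[0.1,0.17,0,0,0,0,0],[0.1,0.17,0,0,0,0,0],[0,0,0,0,0,0,0]]]'
python3 -m pendant '[[[0.1,0.17,0,0,0,0,0],[0.1,0.17,0,0,0,0,0],[0,0,0,0,0,0,0]]]'
```

```text
clock: 16.7
tool_pos: [487.9, -37.1, 45.8]
ee_rot: [1.571, 1.047, 1.357]
contact_force: [-0.4, 0.5, 0.0]
opening: 0.001
clock: 17.0
tool_pos: [488.8, -34.1, 45.7]
ee_rot: [1.571, 1.047, 1.356]
contact_force: [-0.4, -0.2, 0.0]
opening: -0.001
clock: 17.3
tool_pos: [489.6, -31.0, 45.5]
ee_rot: [1.57, 1.048, 1.355]
contact_force: [-1.3, -2.5, 0.8]
opening: -0.001
```

```bash
python3 -m pendant '[[[0.05,0.09,0,0,0,0,0],[0.05,0.09,0,0,0,0,0],[0,0,0,0,0,0,0]]]'
python3 -m pendant '[[[0.05,0.09,0,0,0,0,0],[0.05,0.09,0,0,0,0,0]]]'
python3 -m pendant '[[[0.1,0.17,0,0,0,0,0],[0.1,0.17,0,0,0,0,0],[0.1,0.17,0,0,0,0,0]]]'
```

```text
clock: 17.6
tool_pos: [489.8, -30.2, 45.5]
ee_rot: [1.571, 1.049, 1.354]
contact_force: [-4.6, -6.6, 3.2]
opening: -0.002
clock: 17.8
tool_pos: [490.1, -29.0, 45.4]
ee_rot: [1.571, 1.05, 1.353]
contact_force: [-7.4, -10.2, 7.3]
opening: -0.004
clock: 18.1
tool_pos: [491.4, -23.2, 45.4]
ee_rot: [1.571, 1.05, 1.353]
contact_force: [-5.3, -8.0, 6.2]
opening: 0.0
```

```bash
python3 -c "
from h import *
c=grab('wrist','w17'); cv2.imwrite('pics/crw17.png',cv2.resize(c['im'][100:300,240:400],None,fx=4,fy=3,interpolation=cv2.INTER_CUBIC)[:,:,::-1])
print(c['R'].shape)"; python3 pl.py '[491.8,-23.2,45.4]'
```

```text
(3, 3)
pos [491.6 -22.4  45.5] op -0.0006319954918267378 F [-2.5 -4.8  1.1] tool x [ 0.108  0.487 -0.867] z [ 0.977 -0.216  0.   ] tilt 29.9
shift cm [-0.02 -0.07  0.04]
q [ 0.83  0.46 -0.59  1.97 -0.36  0.85  0.31]
```

View pics/crw17.png

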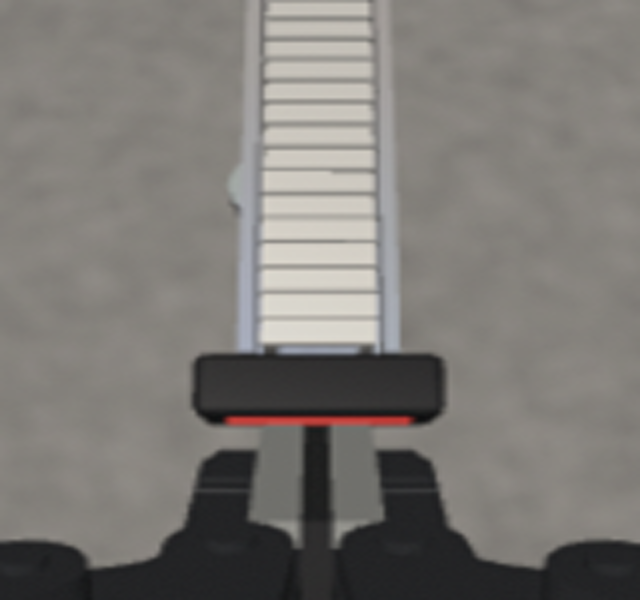

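Fingers push the cap centrally at crop (318,425). Continuing the slide.

```bash
python3 -m pendant '[[[0.15,0.26,0,0,0,0,0],[0.15,0.26,0,0,0,0,0],[0.2,0.35,0,0,0,0,0],[0.2,0.35,0,0,0,0,0],[0.2,0.35,0,0,0,0,0],[0.2,0.35,0,0,0,0,0]]]'
python3 -m pendant '[[[0.2,0.35,0,0,0,0,0],[0.2,0.35,0,0,0,0,0],[0.2,0.35,0,0,0,0,0],[0.2,0.35,0,0,0,0,0],[0.2,0.35,0,0,0,0,0],[0.2,0.35,0,0,0,0,0]]]'
python3 -m pendant '[[[0.2,0.35,0,0,0,0,0],[0.2,0.35,0,0,0,0,0],[0.2,0.35,0,0,0,0,0],[0.2,0.35,0,0,0,0,0],[0.2,0.35,0,0,0,0,0],[0.2,0.35,0,0,0,0,0]]]'
python3 pl.py '[491.8,-23.2,45.4]'
```

```text
clock: 18.75
tool_pos: [496.6, 1.3, 45.7]
ee_rot: [1.57, 1.047, 1.355]
contact_force: [0.6, -3.2, -1.2]
opening: -0.002
clock: 19.35
tool_pos: [501.7, 24.9, 45.8]
ee_rot: [1.571, 1.047, 1.356]
contact_force: [-0.4, -3.1, -1.8]
opening: 0.002
clock: 19.95
tool_pos: [506.8, 48.5, 45.9]
ee_rot: [1.571, 1.047, 1.356]
contact_force: [-0.1, -2.6, -1.2]
opening: 0.001
pos [506.8  48.5  45.9] op 0.0013218024106386574 F [-0.1 -2.6 -1.2] tool x [ 0.107  0.489 -0.866] z [ 0.977 -0.214 -0.   ] tilt 30.0
shift cm [-3.62 -6.37  0.06]
q [ 0.71  0.45 -0.63  1.98 -0.38  0.78  0.2 ]
```

```bash
python3 -m pendant '[[[0.2,0.35,0,0,0,0,0],[0.2,0.35,0,0,0,0,0],[0.2,0.35,0,0,0,0,0],[0.2,0.35,0,0,0,0,0],[0.15,0.26,0,0,0,0,0],[0,0,0,0,0,0,0]]]'
python3 -c "
from h import *
for n,b in(('scene',(340,130,480,230)),('side',(250,170,350,280)),('wrist',(220,60,420,300))):
    c=grab(n,n+'18'); cv2.imwrite('pics/cr'+n+'18.png',cv2.resize(c['im'][b[1]:b[3],b[0]:b[2]],None,fx=5 if n!='wrist' else 3,fy=5 if n!='wrist' else 2.5,interpolation=cv2.INTER_CUBIC)[:,:,::-1])"
```

```text
clock: 20.55
tool_pos: [510.8, 67.8, 46.2]
ee_rot: [1.571, 1.047, 1.357]
contact_force: [0.0, -0.3, 0.4]
opening: -0.002
```

View pics/crscene18.png

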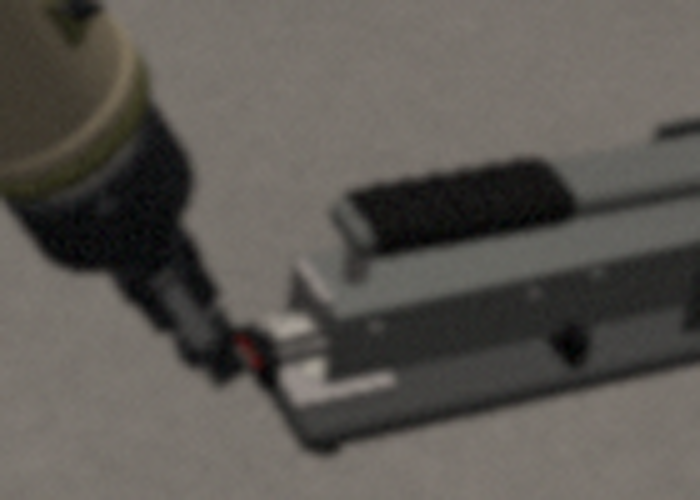

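View pics/crwrist18.png

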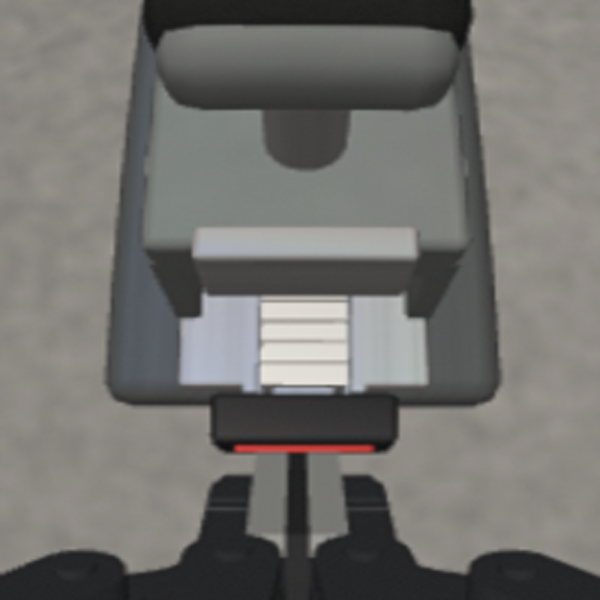

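```bash
python3 -m pendant '[[[0.1,0.17,0,0,0,0,0],[0.1,0.17,0,0,0,0,0],[0.1,0.17,0,0,0,0,0]]]'
python3 -m pendant '[[[0.1,0.17,0,0,0,0,0],[0.05,0.09,0,0,0,0,0]]]'
python3 -m pendant '[[[0.1,0.17,0,0,0,0,0],[0.05,0.09,0,0,0,0,0]]]'
python3 -m pendant '[[[0.05,0.09,0,0,0,0,0],[0.05,0.09,0,0,0,0,0]]]'
```

```text
clock: 21.0
tool_pos: [512.0, 72.6, 45.9]
ee_rot: [1.571, 1.047, 1.356]
contact_force: [-1.9, -3.1, 1.6]
opening: -0.0
clock: 21.2
tool_pos: [512.7, 75.6, 45.9]
ee_rot: [1.571, 1.047, 1.356]
contact_force: [-3.6, -4.3, 2.7]
opening: -0.0
clock: 21.4
tool_pos: [513.3, 77.3, 45.7]
ee_rot: [1.571, 1.049, 1.355]
contact_force: [-5.4, -9.2, 6.1]
opening: -0.003
clock: 21.6
tool_pos: [513.6, 78.4, 45.6]
ee_rot: [1.572, 1.049, 1.354]
contact_force: [-8.0, -12.5, 8.4]
opening: -0.001
```

```bash
python3 -m pendant '[[[0.05,0.09,0,0,0,0,0],[0,0,0,0,0,0,0]]]'
python3 -m pendant '[[[0.05,0.09,0,0,0,0,0],[0,0,0,0,0,0,0]]]'
python3 -m pendant '[[[0.05,0.09,0,0,0,0,0],[0,0,0,0,0,0,0]]]'
```

```text
clock: 21.8
tool_pos: [513.8, 79.4, 45.6]
ee_rot: [1.571, 1.049, 1.354]
contact_force: [-6.0, -10.7, 5.8]
opening: -0.001
clock: 22.0
tool_pos: [514.1, 80.7, 45.7]
ee_rot: [1.571, 1.049, 1.354]
contact_force: [-4.7, -7.0, 2.5]
opening: -0.001
clock: 22.2
tool_pos: [514.3, 81.8, 45.7]
ee_rot: [1.571, 1.049, 1.354]
contact_force: [-4.4, -7.8, 3.1]
opening: 0.0
```

```bash
python3 -m pendant '[[[0.05,0.09,0,0,0,0,0],[0,0,0,0,0,0,0]]]'
python3 -m pendant '[[[0.05,0.09,0,0,0,0,0],[0,0,0,0,0,0,0]]]'
python3 -m pendant '[[[0.05,0.09,0,0,0,0,0],[0,0,0,0,0,0,0]]]'
python3 -c "
from h import *
for n,b in(('wrist',(220,60,420,300)),):
    c=grab(n,n+'19'); cv2.imwrite('pics/cr'+n+'19.png',cv2.resize(c['im'][b[1]:b[3],b[0]:b[2]],None,fx=5 if n!='wrist' else 3,fy=5 if n!='wrist' else 2.5,interpolation=cv2.INTER_CUBIC)[:,:,::-1])"
```

```text
clock: 22.4
tool_pos: [514.6, 82.8, 45.7]
ee_rot: [1.571, 1.049, 1.354]
contact_force: [-4.2, -8.2, 3.5]
opening: -0.002
clock: 22.6
tool_pos: [514.9, 84.4, 45.8]
ee_rot: [1.571, 1.048, 1.354]
contact_force: [-2.6, -5.9, 0.5]
opening: 0.005
clock: 22.8
tool_pos: [515.2, 85.8, 45.8]
ee_rot: [1.571, 1.048, 1.355]
contact_force: [-1.0, -4.2, -1.0]
opening: -0.001
```

View pics/crwrist19.png

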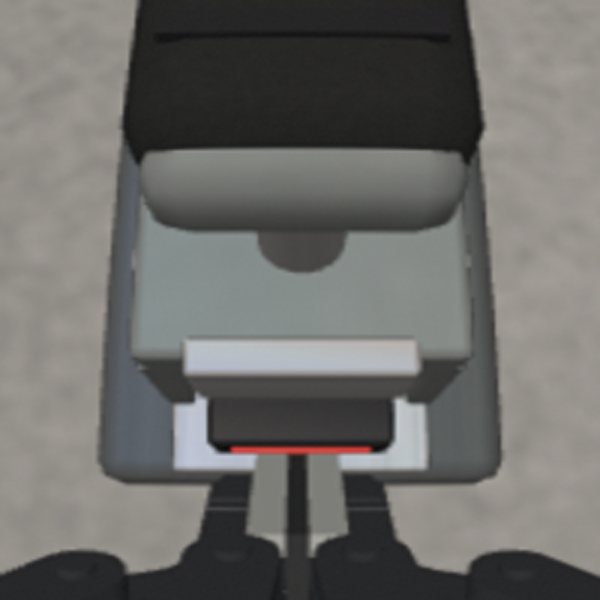

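```bash
python3 -m pendant '[[[0.05,0.09,0,0,0,0,0],[0,0,0,0,0,0,0]]]'
python3 -m pendant '[[[0.05,0.09,0,0,0,0,0],[0,0,0,0,0,0,0]]]'
python3 -m pendant '[[[0.05,0.09,0,0,0,0,0],[0,0,0,0,0,0,0]]]'
```

```text
clock: 23.05
tool_pos: [515.3, 86.1, 45.7]
ee_rot: [1.571, 1.049, 1.355]
contact_force: [-4.1, -9.0, 2.9]
opening: -0.003
clock: 23.25
tool_pos: [515.3, 86.2, 45.6]
ee_rot: [1.572, 1.05, 1.354]
contact_force: [-7.1, -13.0, 6.4]
opening: -0.0
clock: 23.45
tool_pos: [515.4, 86.3, 45.6]
ee_rot: [1.572, 1.05, 1.354]
contact_force: [-10.3, -16.3, 10.0]
opening: 0.002
```

Force dipped to about 4 N, then rose with no further travel, so it went over the click and onto the stop. Backing off to check.

```bash
python3 -m pendant '[[[-0.2,-0.35,0,0,0,0,0],[-0.5,-0.87,0,0,0,0,0],[-1,-1.73,0,0,0,0,0],[-1.5,-2.6,0,0,0,0,0],[-1.5,-2.6,0,0,0,0,0],[-3,0,0,0,0,0,0],[-3,0,0,0,0,0,0],[0,0,0,0,0,0,0],[0,0,0,0,0,0,0]]]'
python3 -c "
from h import *
for n,b in(('wrist',(220,0,420,240)),('scene',(340,130,480,230)),('side',(230,170,350,290))):
    c=grab(n,n+'20'); cv2.imwrite('pics/cr'+n+'20.png',cv2.resize(c['im'][b[1]:b[3],b[0]:b[2]],None,fx=5 if n!='wrist' else 3,fy=5 if n!='wrist' else 2.5,interpolation=cv2.INTER_CUBIC)[:,:,::-1])"
```

```text
clock: 24.35
tool_pos: [489.7, -31.9, 98.4]
ee_rot: [1.568, 1.047, 1.353]
contact_force: [-0.4, 0.5, -0.5]
opening: 0.001
```

View pics/crwrist20.png

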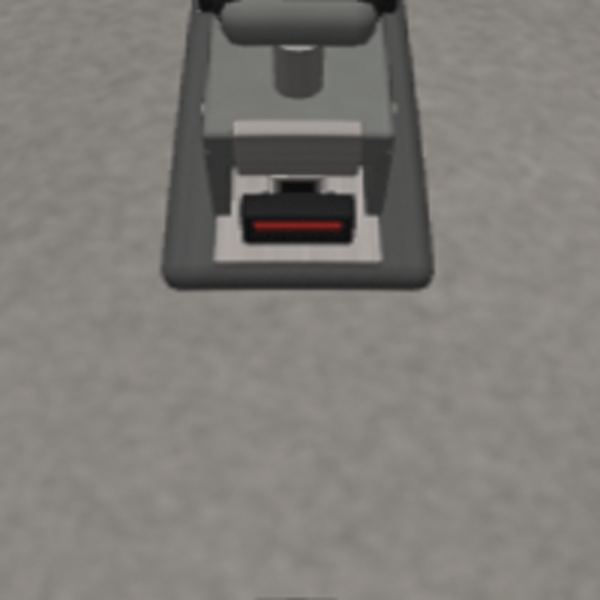

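View pics/crscene20.png

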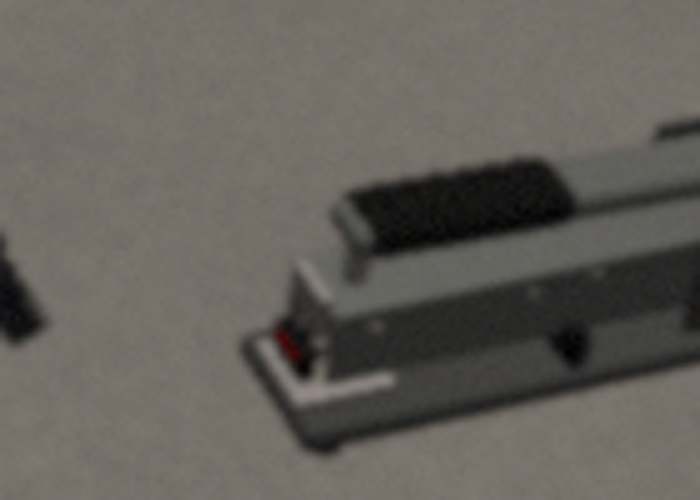

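View pics/side20.png

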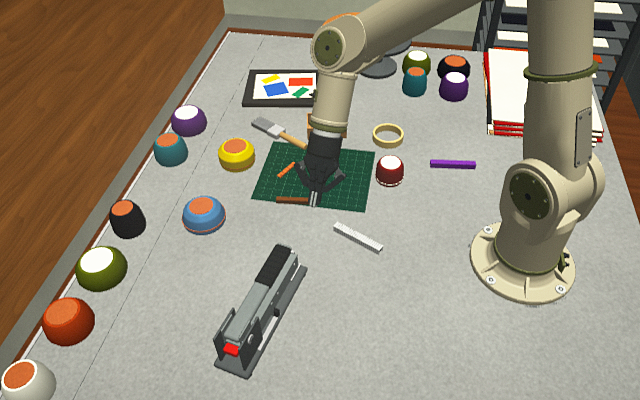

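```bash
python3 -c "
from h import *
c=load('wrist20'); d=np.array([.2139,.9769,0]); 
for v in range(70,118): X=depthpt(c,319,v); print(v,c['im'][v,319],'s %.1f z %.1f'%(X@d,X[2]))
for v in (104,106,108,110): X=depthpt(c,345,v); print(v,c['im'][v,345],'s %.1f z %.1f'%(X@d,X[2]), (onplane(c,319,v,24)@d).round(1))
import numpy as np
print('tip stall s', np.array([515.4,86.3,0])@d, 'contact s', np.array([489.4,-32,0])@d)
"
```

```text
70 [126 123 120] s 221.7 z 51.0
71 [92 90 87] s 221.4 z 50.1
72 [45 45 44] s 223.4 z 46.3
73 [18 18 19] s 223.4 z 45.0
74 [13 12 13] s 223.7 z 43.3
75 [14 13 13] s 223.1 z 42.7
76 [15 16 16] s 223.9 z 40.3
77 [30 30 31] s 219.9 z 44.4
78 [35 34 35] s 219.8 z 43.1
79 [36 35 37] s 217.8 z 44.5
80 [36 34 36] s 217.8 z 43.1
81 [36 36 37] s 216.3 z 43.9
82 [38 37 38] s 215.3 z 44.0
83 [39 38 38] s 215.2 z 42.8
84 [38 38 39] s 213.0 z 44.5
85 [38 37 38] s 212.3 z 44.1
86 [29 29 31] s 211.6 z 43.8
87 [25 21 23] s 211.2 z 42.9
88 [61 21 21] s 210.8 z 42.1
89 [109  33  30] s 212.0 z 39.1
90 [125  34  32] s 210.2 z 40.4
91 [79 23 21] s 210.1 z 39.1
92 [48 22 22] s 210.9 z 36.4
93 [25 20 20] s 211.4 z 34.3
94 [20 22 23] s 211.4 z 32.9
95 [19 18 19] s 211.8 z 30.8
96 [28 28 28] s 212.3 z 28.6
97 [83 81 79] s 211.7 z 28.0
98 [142 138 134] s 213.2 z 24.1
99 [168 162 159] s 213.2 z 22.7
100 [168 162 159] s 212.3 z 22.6
101 [168 162 159] s 211.6 z 22.1
102 [168 163 159] s 210.3 z 22.6
103 [163 157 154] s 209.5 z 22.2
104 [120 115 113] s 208.3 z 22.6
105 [79 77 76] s 208.2 z 21.1
106 [69 67 67] s 208.1 z 19.7
107 [71 71 70] s 208.8 z 17.0
108 [71 72 71] s 209.1 z 14.9
109 [68 69 67] s 208.1 z 14.9
110 [62 63 62] s 206.6 z 15.7
111 [56 57 56] s 206.3 z 14.6
112 [49 49 49] s 206.1 z 13.3
113 [42 43 42] s 205.4 z 12.7
114 [39 40 40] s 206.0 z 10.0
115 [68 67 65] s 207.4 z 5.8
116 [127 123 119] s 209.8 z -0.1
117 [140 136 130] s 208.6 z 0.2
104 [132 128 125] s 208.8 z 22.2 207.4
106 [71 70 68] s 208.5 z 19.4 205.5
108 [71 72 70] s 208.4 z 16.4 203.6
110 [63 63 62] s 207.6 z 14.4 201.7
tip stall s 194.55053 contact s 73.42186
```

```bash
python3 -m pendant '[[[0,0,0,0,0,0,0],[0,0,0,0,0,0,0],[0,0,0,0,0,0,0]]]'; python3 -c "
from h import *
c=grab('wrist','w21');o=load('wrist20'); d=np.array([.2139,.9769,0])
for q in(o,c): print(np.median([depthpt(q,u,v)@d for u in range(308,331) for v in(93,94,95)]).round(2), np.median([depthpt(q,u,v)@d for u in range(305,333) for v in range(60,66)]).round(2))
print(manip.finish_job())"
```

```text
clock: 24.8
tool_pos: [489.2, -31.2, 97.8]
ee_rot: [1.572, 1.047, 1.357]
contact_force: [-0.2, 0.4, -0.2]
opening: -0.002
211.48 217.71
211.43 217.75
the job is handed in; nothing more can be done
None
```

I loaded the smaller silver strip from the mat into the drawer and pushed the drawer home. I handed the job in at about 25 s with the arm clear of everything; no verdict was reported.

- **Loading:** I pressed the strip's end against the follower, which pushed back with about 5 N. The drawer gave about 8.5 mm. I lowered the strip to the channel floor and let go. Depth then showed its top at 50.9 mm along the whole length, where 51 is expected, so it lay level. It was centred between the walls with its front against the lip.
- **Closing:** I pushed the cap with the closed fingers tilted 30°. The last few millimetres resisted with up to about 17 N. The force then fell to about 4 N and rose again to about 22 N with no further travel, which I took as the click and then the hard stop. I did not see the click itself.
- **Drawer check:** After I backed off, the cap face stood about 10.3 mm ahead of the nose, where 10 is home. It had not moved between two pictures 0.5 s apart. Depth is only good to about 2 mm, so this alone cannot prove the 2.5 mm limit.
- **What I could not check:** With the drawer shut the strip is hidden, so I did not see it again. In the last side view everything else looked to be in its place. I did not measure that, and the carton and part of the copper strip were partly hidden by the arm.

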